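# Clamp the long clog last in the cranked rail jack

### The job

Take the loose wooden packing block out of the clamping rail and lay it in the grey tray. Then stand the long last on the rail between the guide lips, toe towards the end stop, and let go of it. Then turn the crank clockwise until the jack foot has pushed the last up against the stop and the crank turns clearly heavier, go about a quarter turn further so that it is firmly held without bottoming the rubber buffer, and let go; leave the short last, the hammer and the tin where they are.

Things in the scene. Friction and masses are not known exactly. Their poses are not given: they have to be found in the camera images.
- press: Clamping rail fixed to the bench; place and yaw vary. Origin on the bench top under the rail, z up; the rail runs along its own y from -210 to +200. Steel bed 104 wide (x), its top 12 above the bench; on it two guide lips 8 high and 8 thick, 78 clear between them, from y = -88 to 198. Gearbox 96 wide at y = -210 to -120, top 87 above the bench; the ram comes out of it towards +y and the stop
- crank_axis (a point): On the crank's vertical axis, on the gearbox top (rail x 0, y -165, 95 above the bench); does not move with the crank. Arm top 108 and hub top 111 above the bench are the highest things under the knob's path
- crank (a joint): Crank angle, rad, growing clockwise seen from above, 0 to 18.5 (starts 0 to 4). At angle a the knob is at rail x = 60 cos a, y = -165 - 60 sin a (mm). A turn drives the ram 30 mm (4.775 mm per rad). Turning free takes about 7 N at the knob, plus 0.48 N per mm of buffer squash. Self-locking: stopped, dry friction can shift the reading by up to 14 N, but squash still raises it
- knob_mid (a point): Middle of the crank's upright wooden knob, diameter 26, 45 tall, from 109 to 154 above the bench (this point 131.5), 60 from the crank axis. It spins freely on its pin, so a gripper that holds it need not turn with it
- foot: Jack foot on the ram end: upright steel plate 50 wide, 34 high, middle 34 above the bench. Origin mid pressing face, which looks to rail +y. Unloaded, the face is at rail y = -85 + 4.775 x crank angle (mm). A rubber buffer behind it (6 N per mm, bottoms at 14 mm) squashes once the last is stopped: the face then lags the formula by the squash. Firmly clamped: 25 to 80 N, best 45 N (7.5 mm)
- stop: End stop, fixed steel block 78 wide (x), 22 thick (y), 56 high on the rail bed, same yaw as the rail. Origin at the foot of the face that looks to the jack (rail -y), on the bed top; the block lies from there towards +y. Its distance along the rail varies
- long_last: The long last: wooden shoe form fixed on a light wooden clog sole, 190 long, 66 wide, 106 high, 0.45 to 0.7 kg. Origin at the centre of its underside, x to the rounded toe (95 ahead), flat heel 95 behind, z up. Sole 26 thick, forefoot up to 68 high; at x = -68 to +8 an upright flat-sided block 44 wide (y) rises to the top: grip that across y
- long_last_grip (a point): Grip point of the long last, in the upright block 18 behind the middle, 81 above the underside
- long_last_toe (a point): Toe tip of the long last, 95 ahead of its origin, 13 above the underside
- short_last: Bystander: a similar but smaller last, 150 long, 56 wide, 88 high, origin at the centre of its underside, x to the toe. It and the long last stand at the two ends of the rail, either way round
- block: Loose wooden packing block, 36 (x) x 56 (y) x 45 (z) high, lying on the rail bed between foot and stop, origin at the centre of its underside
- tray: Open grey tray fixed on the bench beyond the rail, 120 (x) x 150 (y), 40 high, walls and floor 5 thick, origin at the centre of its underside
- hammer: Bystander: small hammer with a wooden handle lying on the bench beyond the gearbox, about 220 long, roughly parallel to the rail, at most 35 high; origin under its middle, x from handle to head
- tin: Bystander: steel tin, diameter 60, 85 high, upright beyond the stop, origin at the centre of its underside
Things that resemble listed ones, but are neither listed nor needed, are in the scene too. Leave any purple or turquoise look-alike of the tray alone.

How it is judged:
On the way, in this order (a step that is already met when the one before it is completed fails the run):
1. the packing block lies in the tray, let go (x of block in the frame of tray between -0.055 and 0.055 m and y of block in the frame of tray between -0.07 and 0.07 m and height (world z) of block below 0.06 m and contact force between the fingers and block below 0.1 N and linear speed of block below 0.05 m/s), for 0.2 s.
2. the long last stands on the rail bed between the lips, toe to the stop, let go and not yet clamped (x of long_last in the frame of press between -0.012 and 0.012 m and z of long_last in the frame of press below 0.0155 m and angle between long_last's own z axis and vertical below 0.06 rad and angle between the x axis of long_last and the y axis of press, either way round below 0.15 rad and x of press in the frame of long_last below 0 m and contact force between foot and long_last below 10 N and contact force between the fingers and long_last below 0.1 N and linear speed of long_last below 0.03 m/s), for 0.2 s.
3. the foot presses the last firmly against the stop (contact force between foot and long_last above 25 N and contact force between stop and long_last above 15 N), for 0.2 s.
At the end, for the whole second after the job is handed in: The long last stands upright on the rail bed between the lips (within 12 mm of the rail's centre line, within 0.15 rad of its direction), toe on the stop, the jack foot pressing its heel with 25 to 80 N and the stop bearing at least 15 N; the packing block lies in the tray; all at rest (all of step 3 and contact force between foot and long_last below 80 N and x of long_last in the frame of press between -0.012 and 0.012 m and z of long_last in the frame of press below 0.0155 m and angle between long_last's own z axis and vertical below 0.06 rad and angle between the x axis of long_last and the y axis of press, either way round below 0.15 rad and distance between long_last_toe and stop below 0.03 m and linear speed of long_last below 0.02 m/s and x of block in the frame of tray between -0.055 and 0.055 m and y of block in the frame of tray between -0.07 and 0.07 m and height (world z) of block below 0.06 m and linear speed of block below 0.03 m/s); the robot touches nothing.
It fails at once if the last is crushed: the foot presses it with more than 110 N (contact force between foot and long_last above 110 N).
It fails at once if a bystander is moved by more than 30 mm (distance of any of short_last, hammer, tin from where it was at the start of the episode above 0.03 m).
It also fails if it takes over 72 s, if anything falls off the work surface, if the arm or the gripper's body presses on something with over 40 N, if the wrist force passes 120 N, or if a joint passes its speed limit or range.

### The arm

A 6-joint arm with a two-finger parallel gripper is mounted at the origin on the work surface. World frame = base frame: x ahead of the robot, y to its left, z up, the work surface at z = 0. Lengths are in m, angles in rad, forces in N, time in s.
With the tool pointing down it reaches from about 0.35 to 0.85 m from the base axis. Payload 8.1 kg.
Tool frame: the origin (TCP) lies on the mounting face of the last link; the fingertips stand 173 mm ahead of it and the grasp point (between the pads) lies 155 mm ahead of it (r.grasp_offset is the distance from the TCP to the grasp point, in m); x points along the fingers, y is the direction in which the jaws open and shut, and the axes are right-handed (so a half turn about x gives the same grasp; the last joint's range is limited). The gripper opens to 85 mm and grips with 20 to 120 N. Pads are 22 mm wide; open, the fingers measure 114 mm over their backs; the gripper's body (76 mm by 85 mm) begins 54 mm behind the grasp point. The pads swing forward as they close: fully open they stand 13 mm farther back than shut.
Start: joints at [-0.085, 0.13, 1.488, -0, 1.523, -0.085], TCP at [0.6, 0, 0.405] pointing down, gripper open.
Joint ranges: [-2.96, 2.96], [-0.89, 2.26], [0.02, 2.5], [-1.34, 4.48], [0, 2.73], [-2.66, 2.66]. Speed limits (rad/s): [2.39, 2.39, 2.79, 3.14, 3.14, 3.14].

### API

Orientations are given as a unit quaternion [x, y, z, w].
In Python, from rig import r gives the robot as it stands.
- The arm moves only by the shell command python3 -m pendant 'ROWS' [OPENING]. ROWS is JSON, one flat list of numbers, 4 for each row, row after row: the shift along the tool's x, y, z normalised to -1 to 1, where 1 is 0.15 m, then the turn about the tool's x normalised to -1 to 1, where 1 is 180 degrees. A call has 1 to 20 rows; each row shifts and turns the pose as measured when the row begins, along the tool's axes as they then stand; what a row does not reach is not made up. A row lasts 1/10 s, in which the tool goes at most 50 mm and 8.59 degrees, less where a joint would pass 70% of its speed; a pose out of reach is approached as far as the arm can. A call with a number of a shift or a turn outside -1 to 1 is refused whole. A call with a gripper value outside its range is refused whole. OPENING is the opening in per cent of the stroke, from 0 (shut) to 100 (fully open), set as the call begins (- or left out, the last holds). The fingers move at their own pace and stop on an object; the grip force is fixed at half the most. Time passes only in rows, so rows that do not move let the fingers close. It gives the time, the measured TCP pose, the force and the opening at its end, in the units of the state.
- r.sense(): the state, without advancing time (a new reading comes with each control period).
- r.capture(name): name is "scene" or "side" or "wrist"; returns the picture (384x512x3 uint8, blue, green, red); there is no depth.
- r.camera_model(name): a dict with "fovy" (degrees; the focal length in pixels is half the picture's height over the tangent of half this angle, whatever the lens; pixels are square), "cx", "cy" (the principal point, pixels), "extrinsics" (4x4, takes a point from world to camera coordinates); the wrist camera has in their place "hand_eye" (4x4, takes a point from camera to tool coordinates, whose origin is the TCP and whose axes are the tool frame's). Camera axes: x right, y up, looking along -z (the intrinsics and any distortion apply to the point x, -y, -z); pixel columns grow to the right and rows downward; lengths in m; the calibration is good to about 2 mm. The wrist camera is an equidistant fisheye: a pixel r from the principal point sees the ray r / f radians off the axis. A picture is of the moment at which its call begins: read the wrist's pose just before it. camera_model takes no time and is no camera call.
- r.finish_job(): hands the job in, once; it reports no verdict.
Trained networks look in the newest picture that a camera, given by its name, has taken for a name from the list of things; names that differ only in an ending like _2 or _b are one class to them, and where a whole thing is asked for, a point or a joint stands for the part that bears it (a point fixed in the world has none). Each returns a list of dicts, best first, with "confidence" (0 to 1); they miss things now and then, are a little off and sometimes report something else, mostly with a low value. They report only what shows in the picture. A call takes as long as a camera call. They do not tell look-alikes from the thing itself.
- r.spot_in(camera, thing): "location" ([column, row] in pixels, amid what is visible of it).
- r.silhouettes(camera, thing): "pixels" (384x512 bool, what is visible of it) and "location" ([column, row] in pixels, amid what is visible of it).
The state is a dict: "t": time; "q": joint angles; "joint_vel": joint speeds; "tau": joint torques, N m; "tcp_pos": TCP position; "ee_rot": TCP orientation; "contact_force": force on the tool from outside, world axes, zero at the start; "wrist_torque": the same for the moment, N m; "finger_gap": finger opening in m.
Only numpy, scipy, OpenCV 4.12 (cv2) and the standard library are available. Lean on these libraries where they do the work, as an engineer would, in place of code of your own. Each camera call takes 0.05 s, during which the arm holds its last target.

## Working session

There is one attempt and no reset: what is moved stays moved. The work goes in short steps, Python scripts to look and compute and a shell command to move; the robot and the scene stay as the last step left them, time stands still between calls to the robot, and variables do not carry over. Pictures are saved under pics/ and viewed, and the job is handed in when it is done.

```bash
ls -la; mkdir -p pics; python3 - <<'E'
from rig import r
import cv2
print(r.sense(), r.grasp_offset)
for n in ["scene","side","wrist"]:
    im=r.capture(n); cv2.imwrite(f"pics/{n}0.png",im)
    print(n,r.camera_model(n))
print(r.sense()['t'])
E
```

```text
total 12
drwxr-xr-x  3 agent agent 4096 Dec  6 09:12 .
drwxr-xr-x 23 root  root  4096 Dec  6 09:12 ..
drwxr-xr-x  2 agent agent 4096 Dec  6 09:12 pics
{'t': 0.0, 'q': array([-8.54193234e-02,  1.31157707e-01,  1.48927839e+00,  5.64109069e-06,
        1.52301558e+00, -8.53983775e-02]), 'joint_vel': array([ 0.0005111 ,  0.00065589, -0.00035054, -0.00210216,  0.00067164,
        0.00103579]), 'tau': array([-1.90700346e-03, -5.69404185e+01, -5.00557995e+01, -2.19391650e-04,
        1.44415747e-02,  7.24149572e-05]), 'tcp_pos': array([5.99767054e-01, 3.17773160e-05, 4.03646699e-01]), 'ee_rot': array([ 0.4995832 ,  0.50049847, -0.50042698,  0.49949049]), 'contact_force': array([-0.12161366, -0.91671922, -0.40287671]), 'wrist_torque': array([ 0.0521483 ,  0.0091873 , -0.02476264]), 'finger_gap': 0.08476335421558293} 0.1547
scene {'fovy': 44.72979242873354, 'cx': 258.4085568246837, 'cy': 190.16383665214713, 'extrinsics': array([[ 0.06821189,  0.99746992,  0.02002261, -0.08710905],
       [-0.74591092,  0.03766064,  0.66498013,  0.39982644],
       [ 0.66254361, -0.06029463,  0.74659261, -1.91
[... 161 characters left out ...]
rinsics': array([[-0.72209575, -0.69167581,  0.01273981,  0.48763496],
       [ 0.39853645, -0.40087034,  0.82490707, -0.34190062],
       [-0.56546126,  0.60073916,  0.56512479, -1.38390406],
       [ 0.        ,  0.        ,  0.        ,  1.        ]])}
wrist {'fovy': 65.70646984690485, 'cx': 253.16831080506216, 'cy': 193.50293779297482, 'hand_eye': array([[ 8.46354401e-04,  2.74014512e-01, -9.61725185e-01,
         3.00564594e-02],
       [ 9.99999635e-01, -1.17422981e-04,  8.46581232e-04,
        -9.91966653e-04],
       [ 1.19046905e-04, -9.61725550e-01, -2.74014511e-01,
        -6.97804540e-02],
       [ 0.00000000e+00,  0.00000000e+00,  0.00000000e+00,
         1.00000000e+00]])}
0.15
```

View pics/scene0.png

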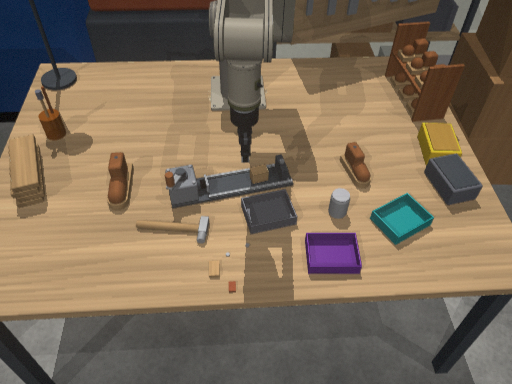

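View pics/side0.png

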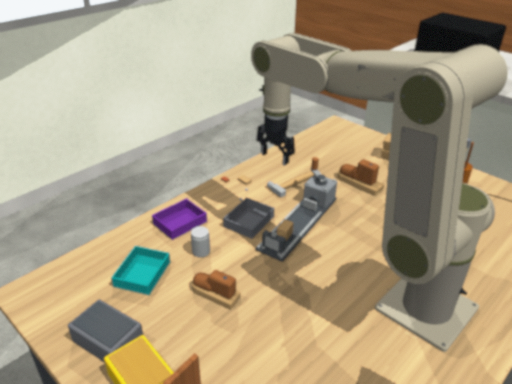

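View pics/wrist0.png

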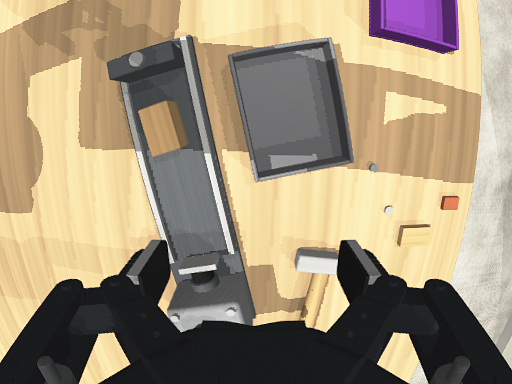

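```bash
cat > h.py <<'E'
import numpy as np, cv2
from scipy.spatial.transform import Rotation as R
from scipy.optimize import least_squares
from rig import r
_cm={}
def cm(n):
    if n not in _cm: _cm[n]=r.camera_model(n)
    return _cm[n]
def pose_cam(n,s=None):
    """returns Rwc (cam->world), origin"""
    m=cm(n)
    if n=='wrist':
        T=np.eye(4); T[:3,:3]=R.from_quat(s['ee_rot']).as_matrix(); T[:3,3]=s['tcp_pos']
        W=T@m['hand_eye']
    else: W=np.linalg.inv(m['extrinsics'])
    return W[:3,:3],W[:3,3]
def ray(n,px,s=None):
    m=cm(n); f=192/np.tan(np.radians(m['fovy'])/2)
    Rm,o=pose_cam(n,s)
    u=np.array([px[0]-m['cx'],px[1]-m['cy']],float)
    if n=='wrist':
        rr=np.hypot(*u); th=rr/f
        d=np.array([u[0]/rr*np.sin(th),-u[1]/rr*np.sin(th),-np.cos(th)])
    else: d=np.array([u[0]/f,-u[1]/f,-1])
    d=Rm@d; return o,d/np.linalg.norm(d)
def proj(n,P,s=None):
    m=cm(n); f=192/np.tan(np.radians(m['fovy'])/2)
    Rm,o=pose_cam(n,s); P=np.atleast_2d(P)
    c=(P-o)@Rm
    x,y,z=c[:,0],-c[:,1],-c[:,2]
    if n=='wrist':
        q=np.hypot(x,y); th=np.arctan2(q,z); k=f*th/np.maximum(q,1e-9)
        return np.c_[m['cx']+k*x,m['cy']+k*y]
    return np.c_[m['cx']+f*x/z,m['cy']+f*y/z]
def onz(n,px,z,s=None):
    o,d=ray(n,px,s); return o+d*(z-o[2])/d[2]
def tri(*rays):
    A=0;b=0
    for o,d in rays:
        M=np.eye(3)-np.outer(d,d); A=A+M; b=b+M@o
    p=np.linalg.solve(A,b)
    return p,[np.linalg.norm((np.eye(3)-np.outer(d,d))@(p-o)) for o,d in rays]
def state_line(s=None):
    s=s or r.sense()
    Rm=R.from_quat(s['ee_rot']).as_matrix()
    g=s['tcp_pos']+Rm[:,0]*r.grasp_offset
    print('t',round(s['t'],2),'tcp',s['tcp_pos'].round(4),'grasp',g.round(4),'F',s['contact_force'].round(1),'gap',round(s['finger_gap'],4),'q',s['q'].round(2))
    print('tool x,y,z',Rm[:,0].round(3),Rm[:,1].round(3),Rm[:,2].round(3)); return s,Rm,g
def move(dw,turn_deg=0,s=None):
    "world shift -> normalised tool shift"
    s=s or r.sense(); Rm=R.from_quat(s['ee_rot']).as_matrix()
    return (Rm.T@np.asarray(dw)/0.15).round(4), round(turn_deg/180,4)
E
python3 - <<'E'
from h import *
s,_,_=state_line()
for t in ["long_last","short_last","block","tray","foot","stop","press","knob_mid","tin","hammer"]:
    for n in ["scene","side","wrist"]:
        for d in r.spot_in(n,t)[:4]:
            print(t,n,np.round(d['location'],1),round(d['confidence'],2),'z.03:',onz(n,d['location'],0.03,s)[:2].round(3))
state_line()
E
```

```text
t 0.15 tcp [5.998e-01 1.000e-04 4.039e-01] grasp [5.996e-01 1.000e-04 2.492e-01] F [-0.4 -0.7 -0. ] gap 0.085 q [-0.09  0.13  1.49  0.    1.52 -0.09]
tool x,y,z [-0.001  0.    -1.   ] [ 1.     0.    -0.001] [ 0. -1. -0.]
long_last scene [119.9 183.9] 0.61 z.03: [ 0.515 -0.403]
long_last side [361.1 173.3] 0.78 z.03: [ 0.514 -0.438]
long_last wrist [200.9 265.9] 0.62 z.03: [ 0.528 -0.129]
short_last scene [355.2 166.3] 0.62 z.03: [0.472 0.388]
short_last scene [121.1 179.8] 0.57 z.03: [ 0.497 -0.402]
short_last scene [213.  183.2] 0.43 z.03: [ 0.527 -0.099]
short_last side [247.1 217.9] 0.71 z.03: [0.634 0.089]
short_last wrist [289.9 107. ] 0.51 z.03: [0.64  0.075]
block scene [259.5 172.6] 0.61 z.03: [0.486 0.057]
block side [285.1 230.7] 0.77 z.03: [0.494 0.049]
block wrist [162.  127.3] 0.9 z.03: [0.49  0.053]
tray scene [402.  218.5] 0.9 z.03: [0.706 0.487]
tray scene [267.2 210.4] 0.84 z.03: [0.652 0.07 ]
tray side [143.4 271.9] 0.97 z.03: [0.67  0.497]
tray side [178.2 220.5] 0.93 z.03: [0.793 0.266]
tray side [249.8 218.4] 0.61 z.03: [0.626 0.084]
tray wrist [290.7 108.2] 0.74
[... 681 characters left out ...]
  -0.243]
knob_mid side [318.1 169.8] 0.74 z.03: [ 0.653 -0.337]
knob_mid side [315.8 162.5] 0.39 z.03: [ 0.694 -0.376]
tin scene [338.9 203.1] 0.74 z.03: [0.633 0.301]
tin scene [267.  211.1] 0.66 z.03: [0.654 0.069]
tin scene [281.6 168.7] 0.58 z.03: [0.472 0.134]
tin side [200.5 241.5] 0.59 z.03: [0.654 0.285]
tin wrist [144.5  64.8] 0.29 z.03: [0.469 0.131]
hammer scene [177.3 226.2] 0.79 z.03: [ 0.699 -0.208]
hammer side [287.9 182.5] 0.72 z.03: [ 0.679 -0.181]
hammer wrist [314.4 272.3] 0.98 z.03: [ 0.681 -0.139]
t 1.65 tcp [0.6    0.     0.4047] grasp [0.6  0.   0.25] F [0.3 0.8 0.3] gap 0.085 q [-0.09  0.13  1.49  0.    1.52 -0.09]
tool x,y,z [-0.  0. -1.] [ 1.  0. -0.] [ 0. -1. -0.]
```

```bash
python3 - <<'E'
import cv2
im=cv2.imread('pics/wrist0.png')
cv2.imwrite('pics/w0a.png',cv2.resize(im[20:200,90:290],None,fx=3.3,fy=3.3,interpolation=cv2.INTER_CUBIC)[:600])
cv2.imwrite('pics/w0b.png',cv2.resize(im[170:330,110:270],None,fx=3.7,fy=3.7,interpolation=cv2.INTER_CUBIC))
im=cv2.imread('pics/scene0.png')
cv2.imwrite('pics/s0a.png',cv2.resize(im[130:230,90:310],None,fx=3.6,fy=3.6,interpolation=cv2.INTER_CUBIC))
E
```

```text
(no output)
```

View pics/w0a.png

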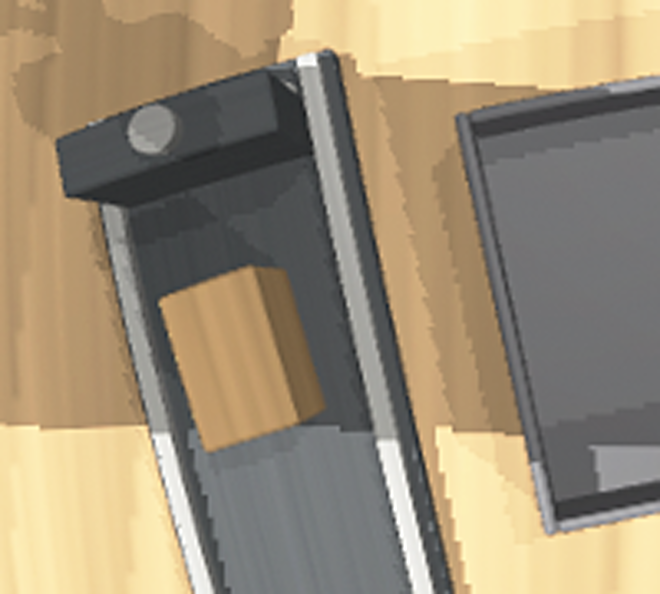

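View pics/w0b.png

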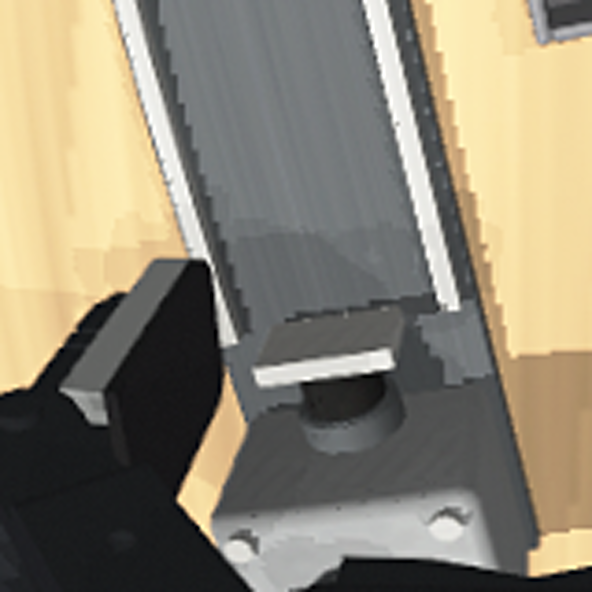

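View pics/s0a.png

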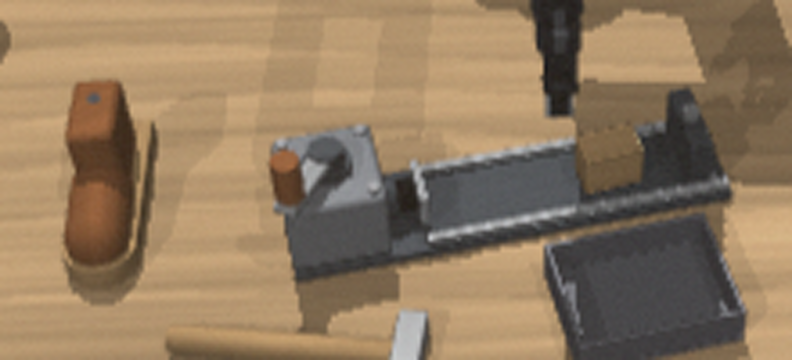

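```bash
cat > fitpress.py <<'E'
from h import *
s=r.sense()
A=lambda p:(90+p[0]/3.3,20+p[1]/3.3)
B=lambda p:(110+p[0]/3.7,170+p[1]/3.7)
obs=[(A((297,60)),(39,198,20)),(A((320,53)),(47,198,20)),(B((440,310)),(39,-88,20)),(B((460,308)),(47,-88,20)),(B((238,345)),(-39,-88,20)),(B((218,345)),(-47,-88,20)),
 ]
def T(p,P):
    c,s_=np.cos(p[2]),np.sin(p[2]); P=np.atleast_2d(np.array(P,float))/1000
    return np.c_[p[0]+c*P[:,0]-s_*P[:,1],p[1]+s_*P[:,0]+c*P[:,1],P[:,2]]
px=np.array([o[0] for o in obs]);M=np.array([o[1] for o in obs],float)
f=least_squares(lambda p:(proj('wrist',T(p,M),s)-px).ravel(),[0.51,0,0.24])
if __name__=='__main__':
    print(f.x,f.fun.reshape(-1,2).round(1))
    p=f.x
    im=cv2.imread('pics/wrist0.png')
    im=cv2.resize(im,None,fx=2,fy=2,interpolation=cv2.INTER_CUBIC)
    def L(P,Q,n='wrist',col=(0,0,255),im=im,k=2):
        t=np.linspace(0,1,20)[:,None]; X=T(p,(1-t)*np.array(P,float)+t*np.array(Q,float))
        cv2.polylines(im,[(proj(n,X,s)*k+k/2-.5).round().astype(int)],False,col,1)
    def box(x0,x1,y0,y1,z0,z1,**kw):
        for z in (z0,z1):
            c=[(x0,y0,z),(x1,y0,z),(x1,y1,z),(x0,y1,z)]
            for i in range(4): L(c[i],c[(i+1)%4],**kw)
        for x in(x0,x1):
            for y in (y0,y1): L((x,y,z0),(x,y,z1),**kw)
    import sys
    ys=float(sys.argv[1]); fy=float(sys.argv[2])
    def allb(**kw):
        box(-52,52,-210,200,0,12,**kw); box(39,47,-88,198,12,20,**kw); box(-47,-39,-88,198,12,20,**kw)
        box(-39,39,ys,ys+22,12,68,col=(0,255,0),**kw); box(-25,25,fy-1,fy,17,51,col=(255,0,0),**kw)
        box(-48,48,-210,-120,12,87,**kw)
    allb()
    cv2.imwrite('pics/fit_w.png',im[:560,160:760])
    im2=cv2.imread('pics/scene0.png'); im2=cv2.resize(im2,None,fx=4,fy=4,interpolation=cv2.INTER_CUBIC)
    allb(n='scene',im=im2,k=4)
    cv2.imwrite('pics/fit_s.png',im2[560:900,560:1240])
E
python3 fitpress.py 165 -70
```

```text
[ 0.51064361 -0.0379858   0.19212559] [[ 0.1 -1.2]
 [-0.5 -0.7]
 [-0.3  1.2]
 [ 0.1  0.8]
 [ 0.2 -0.2]
 [ 0.3  0.5]]
```

View pics/fit_w.png

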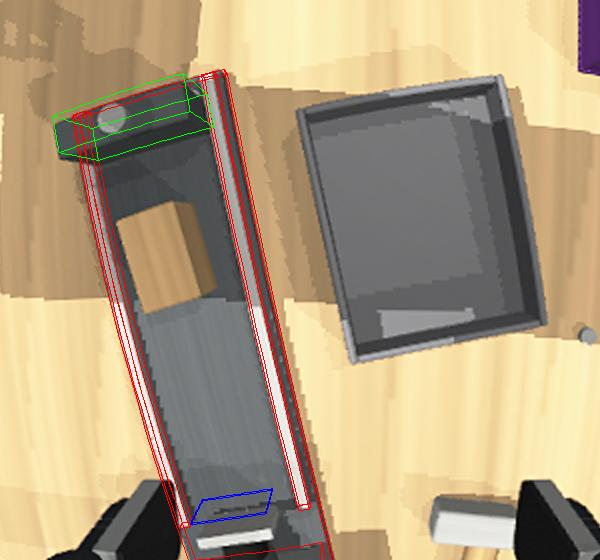

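View pics/fit_s.png

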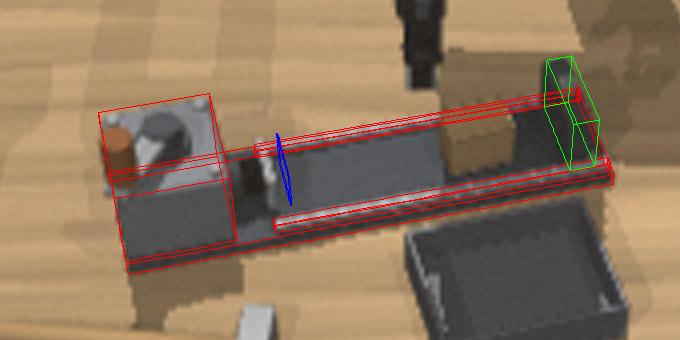

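```bash
python3 fitpress.py 156 -80; python3 - <<'E'
from fitpress import *
p=f.x
# knob from scene and side
a=[ray('scene',(169.6,178.9)),ray('side',(315.8,162.5))]
X,e=tri(*a);print(X,e)
c,s_=np.cos(p[2]),np.sin(p[2])
for n,px in (('scene',(169.6,178.9)),('side',(315.8,162.5))):
    X=onz(n,px,.1315); d=X[:2]-p[:2]; print(n,X, c*d[0]+s_*d[1],-s_*d[0]+c*d[1])
E
python3 - <<'E'
import cv2
im=cv2.imread('pics/side0.png')
cv2.imwrite('pics/side0a.png',cv2.resize(im[140:280,200:400],None,fx=4,fy=4,interpolation=cv2.INTER_CUBIC))
E
```

```text
[ 0.51064361 -0.0379858   0.19212559] [[ 0.1 -1.2]
 [-0.5 -0.7]
 [-0.3  1.2]
 [ 0.1  0.8]
 [ 0.2 -0.2]
 [ 0.3  0.5]]
[ 0.59437102 -0.22793139  0.13365934] [np.float64(0.004124603109072885), np.float64(0.004124603109072844)]
scene [ 0.59629028 -0.22498504  0.1315    ] 0.04836410314791992 -0.199912439360614
side [ 0.59677299 -0.23689631  0.1315    ] 0.04656352568404304 -0.21169672208181653
```

View pics/fit_w.png

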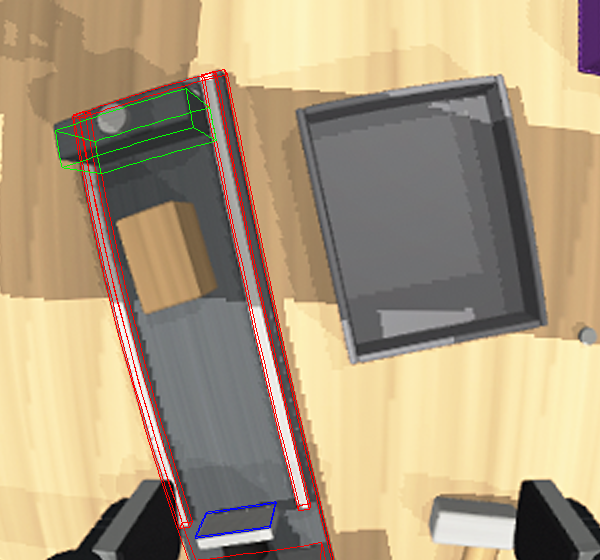

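View pics/side0a.png

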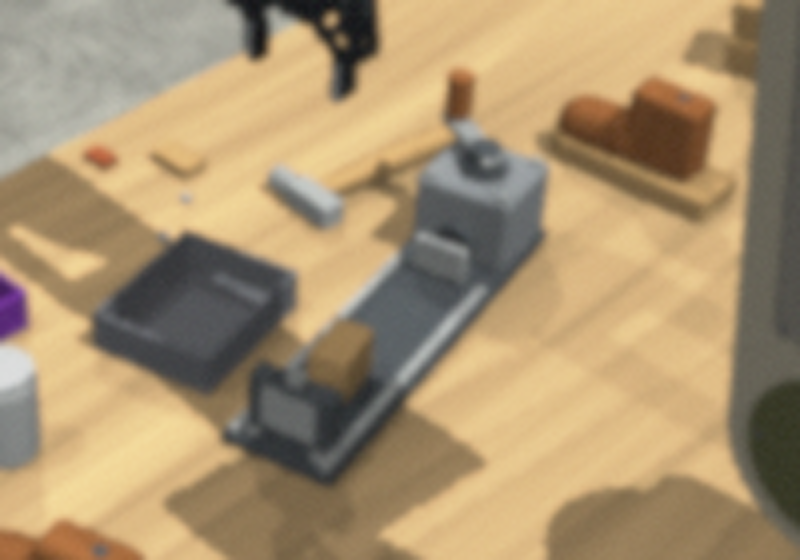

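```bash
cat > fitblock.py <<'E'
from fitpress import *
bo=[((160,298),(-18,28,45)),((253,266),(18,28,45)),((298,420),(18,-28,45)),((207,452),(-18,-28,45)),((325,408),(18,-28,0)),((288,270),(18,28,0))]
# tolerate bottom corners
bpx=np.array([A(o[0]) for o in bo]);bM=np.array([o[1] for o in bo],float)
def Tb(p,M):
    return T(p[:3],M+np.array([0,0,1000*p[3]]))
g=least_squares(lambda p:(proj('wrist',Tb(p,bM),s)-bpx).ravel(),[0.49,0.055,0.2,0.012])
p=f.x;d=g.x[:2]-p[:2];c,s_=np.cos(p[2]),np.sin(p[2])
print('block',g.x.round(4),g.fun.reshape(-1,2).round(1),'rail',c*d[0]+s_*d[1],-s_*d[0]+c*d[1])
to=[((300,109),(-60,75,40)),((502,76),(60,75,40)),((547,322),(60,-75,40)),((351,362),(-60,-75,40))]
tpx=np.array([((q[0][0]+160)/2,q[0][1]/2) for q in to]);tM=np.array([o[1] for o in to],float)
h=least_squares(lambda p:(proj('wrist',Tb(p,tM),s)-tpx).ravel(),[0.64,0.075,0.2,0.0])
print('tray',h.x.round(4),h.fun.reshape(-1,2).round(1))
# heights from 2 views by the net: block
X,e=tri(ray('scene',(259.5,172.6)),ray('side',(285.1,230.7)),ray('wrist',(162,127.3),s));print('block tri',X,e)
cz=T(p,[[0,-165,131.5]]);print('crank',cz, 'stopface',T(p,[[0,161,12]]))
print([ (n,m) for n,m in (('knobs',T(p,[[60*np.cos(a),-165-60*np.sin(a),131.5] for a in (0.6,0.7,0.8)])),)])
print('crank angle?',[proj('scene',T(p,[[60*np.cos(a),-165-60*np.sin(a),131.5]]))[0].round(1) for a in (.5,.7,.9,1.1)],[proj('side',T(p,[[60*np.cos(a),-165-60*np.sin(a),131.5]]))[0].round(1) for a in (.5,.7,.9,1.1)])
E
python3 fitblock.py
```

```text
block [0.492  0.0525 0.2586 0.0011] [[ 0.1  0.3]
 [ 0.2  0.1]
 [ 0.2  0.5]
 [-0.5 -0.5]
 [ 0.4 -0.3]
 [-0.4 -0.2]] rail -0.0010672620115542847 0.09236554332423337
tray [ 0.6457  0.0742  0.2031 -0.0069] [[-0.7  0.3]
 [ 0.5 -0.1]
 [-0.2  0.4]
 [ 0.5 -0.6]]
block tri [0.49106409 0.05470287 0.0350911 ] [np.float64(0.002014449862507118), np.float64(0.0013381463834259938), np.float64(0.001431967531348003)]
crank [[ 0.54214966 -0.19994989  0.1315    ]] stopface [[0.47990133 0.1200519  0.012     ]]
[('knobs', array([[ 0.59722763, -0.22374943,  0.1315    ],
       [ 0.59457648, -0.22912915,  0.1315    ],
       [ 0.59140149, -0.23421733,  0.1315    ]]))]
crank angle? [array([171.8, 179.6]), array([168.2, 178.5]), array([165.1, 177. ]), array([162.5, 175. ])] [array([312.1, 164.1]), array([315. , 163.5]), array([318.1, 163.2]), array([321.3, 163.2])]
```

```bash
python3 -m pendant '[0.2,-0.23,-0.115,0, 0.2,-0.23,-0.115,0, 0.2,-0.23,-0.115,0, 0.1,0,0,-0.041, 0.1,0,0,-0.041, 0,0,0,0]' 65; python3 - <<'E'
from h import *
s,Rm,g=state_line()
cv2.imwrite('pics/wrist1.png',r.capture('wrist'))
E
```

```text
t: 2.25
tcp_pos: [0.4912, 0.0532, 0.2782]
ee_rot: [0.429, 0.562, -0.43, 0.561]
contact_force: [-0.6, -0.1, -0.7]
finger_gap: 0.0554
t 2.25 tcp [0.4912 0.0532 0.2782] grasp [0.4909 0.0531 0.1235] F [-0.6 -0.1 -0.7] gap 0.0554 q [ 0.   -0.06  1.92 -0.    1.28 -0.26]
tool x,y,z [-0.002 -0.    -1.   ] [ 0.965  0.261 -0.002] [ 0.261 -0.965 -0.   ]
```

View pics/wrist1.png

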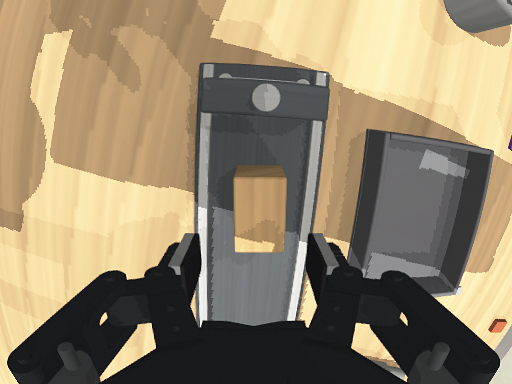

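```bash
python3 - <<'E'
from h import *
s,Rm,g=state_line()
c=np.mean([onz('wrist',p,0.057,s) for p in ((235,178),(285,178),(286,252),(236,252))],0)
print([onz('wrist',p,0.057,s).round(4) for p in ((235,178),(285,178),(286,252),(236,252))],c)
t=c.copy();t[2]=0.04
print(move(t-g,0,s))
E
```

```text
t 2.3 tcp [0.4921 0.0531 0.2799] grasp [0.4922 0.053  0.1252] F [0.3 0.  1. ] gap 0.0553 q [ 0.   -0.06  1.91 -0.    1.28 -0.26]
tool x,y,z [ 0. -0. -1.] [0.966 0.257 0.   ] [ 0.257 -0.966  0.001]
[array([0.4728, 0.0746, 0.057 ]), array([0.5051, 0.0832, 0.057 ]), array([0.5217, 0.0307, 0.057 ]), array([0.4866, 0.0215, 0.057 ])] [0.49655926 0.05248794 0.057     ]
(array([0.5678, 0.0271, 0.0105]), 0.0)
```

```bash
python3 -m pendant '[0.2,0.027,0.01,0, 0.2,0,0,0, 0.165,0,0,0, 0,0,0,0]' 65; python3 -m pendant '[0,0,0,0,0,0,0,0,0,0,0,0,0,0,0,0,0,0,0,0]' 0
```

```text
t: 2.7
tcp_pos: [0.5023, 0.0521, 0.2006]
ee_rot: [0.439, 0.553, -0.433, 0.561]
contact_force: [-1.0, -0.6, 0.1]
finger_gap: 0.0557
t: 3.2
tcp_pos: [0.5064, 0.0518, 0.2082]
ee_rot: [0.442, 0.549, -0.432, 0.562]
contact_force: [0.7, 0.8, -0.7]
finger_gap: 0.035
```

```bash
python3 - <<'E'
from h import *
s,Rm,g=state_line()
cv2.imwrite('pics/wrist2.png',r.capture('wrist'))
cv2.imwrite('pics/side2.png',cv2.resize(r.capture('side')[140:290,180:380],None,fx=4,fy=4))
state_line()
E
```

```text
t 3.2 tcp [0.5064 0.0518 0.2082] grasp [0.5101 0.0517 0.0536] F [ 0.7  0.8 -0.7] gap 0.035 q [ 0.    0.07  1.93 -0.    1.12 -0.24]
tool x,y,z [ 0.024 -0.001 -1.   ] [0.972 0.235 0.023] [ 0.235 -0.972  0.006]
t 3.3 tcp [0.5063 0.0518 0.2079] grasp [0.5099 0.0517 0.0533] F [ 0.1 -0.1 -1.2] gap 0.0353 q [ 0.    0.07  1.93 -0.    1.12 -0.24]
tool x,y,z [ 0.024 -0.001 -1.   ] [0.972 0.235 0.023] [ 0.235 -0.972  0.006]
```

View pics/wrist2.png

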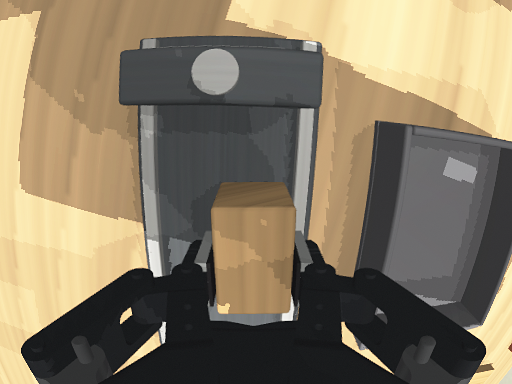

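View pics/side2.png

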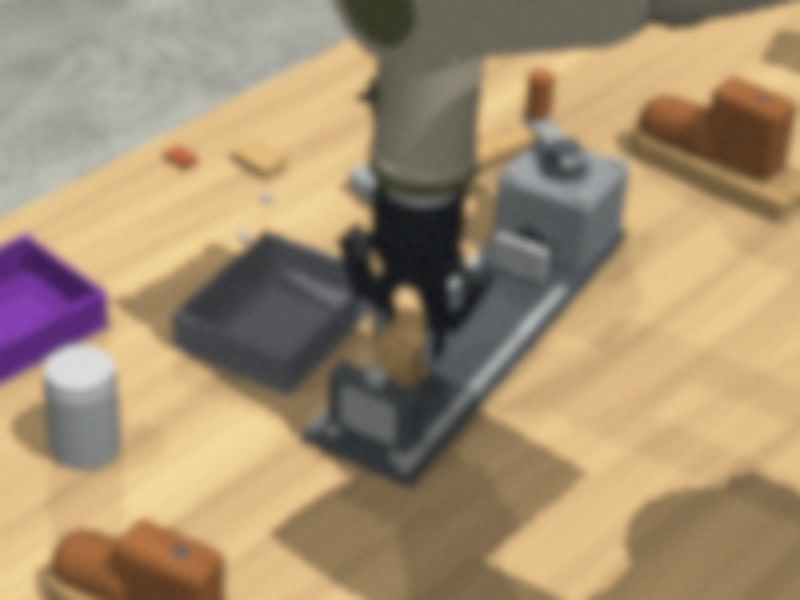

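```bash
python3 -m pendant '[-0.13,0,0,0,-0.25,0,0,0,-0.1,0,0,0,0,0,0,0]'; python3 - <<'E'
from h import *
s,Rm,g=state_line()
cv2.imwrite('pics/side3.png',cv2.resize(r.capture('side')[140:290,180:380],None,fx=4,fy=4))
cv2.imwrite('pics/wrist3.png',r.capture('wrist'))
E
```

```text
t: 3.7
tcp_pos: [0.5034, 0.0519, 0.2808]
ee_rot: [0.441, 0.55, -0.433, 0.561]
contact_force: [0.3, 0.6, 0.0]
finger_gap: 0.0352
t 3.7 tcp [0.5034 0.0519 0.2808] grasp [0.5065 0.0518 0.1261] F [0.3 0.6 0. ] gap 0.0352 q [ 0.   -0.04  1.89 -0.    1.27 -0.24]
tool x,y,z [ 0.02  -0.001 -1.   ] [0.972 0.235 0.019] [ 0.235 -0.972  0.005]
```

View pics/side3.png

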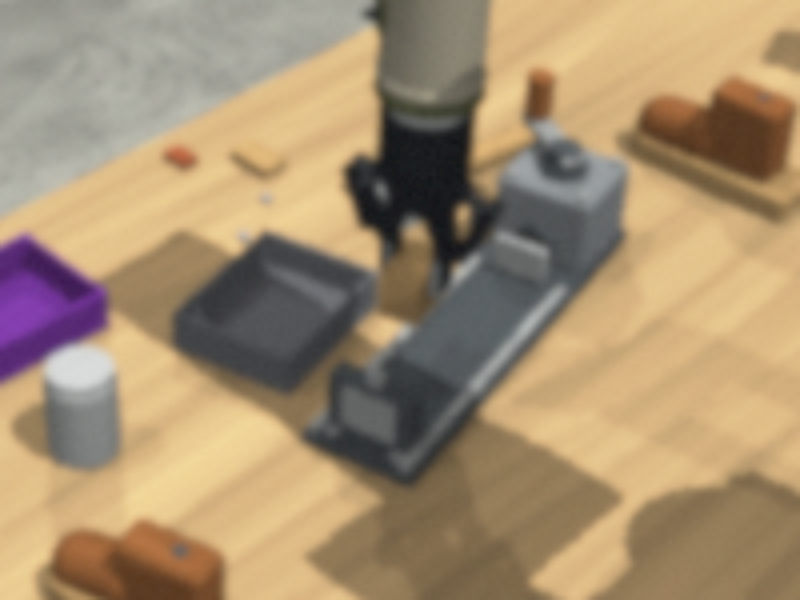

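View pics/wrist3.png

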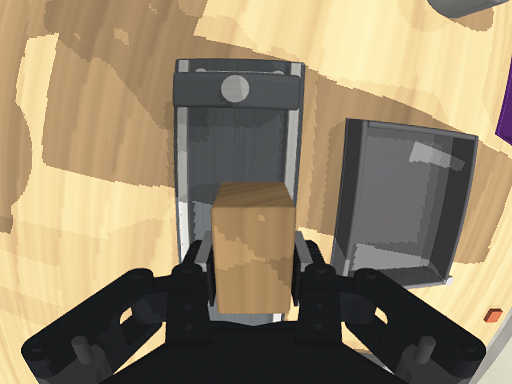

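```bash
python3 -m pendant '[0,0.3,0.024,0,0,0.3,0.024,0,0,0.3,0.024,0,0,0.03,0,0.013,0.1,0,0,0,0,0,0,0]'; python3 - <<'E'
from h import *
s,Rm,g=state_line()
print(move(np.array([0.645,0.0742,0.052])-g))
cv2.imwrite('pics/wrist4.png',r.capture('wrist'))
E
```

```text
t: 4.4
tcp_pos: [0.6378, 0.0747, 0.2452]
ee_rot: [0.446, 0.549, -0.451, 0.544]
contact_force: [-1.0, 0.5, -1.5]
finger_gap: 0.035
t 4.4 tcp [0.6378 0.0747 0.2452] grasp [0.6364 0.0744 0.0905] F [-1.   0.5 -1.5] gap 0.035 q [ 0.04  0.37  1.51 -0.    1.27 -0.16]
tool x,y,z [-0.009 -0.002 -1.   ] [ 0.981  0.195 -0.009] [ 0.195 -0.981 -0.   ]
(array([0.2561, 0.0581, 0.0127]), 0.0)
```

View pics/wrist4.png

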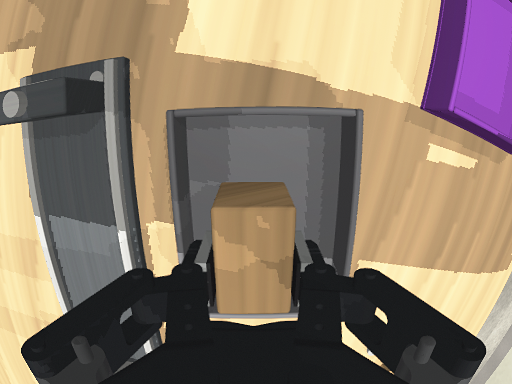

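```bash
python3 -m pendant '[0.03,0.058,0.012,0,0.1,0,0,0,0.09,0,0,0,0,0,0,0,0,0,0,0]'; python3 - <<'E'
from h import *
s,Rm,g=state_line()
print(move(np.array([0.645,0.0742,0.050])-g))
E
```

```text
t: 4.95
tcp_pos: [0.6453, 0.0741, 0.211]
ee_rot: [0.446, 0.548, -0.45, 0.545]
contact_force: [-0.1, -0.5, -0.1]
finger_gap: 0.0348
t 4.95 tcp [0.6453 0.0741 0.211 ] grasp [0.6441 0.0738 0.0563] F [-0.1 -0.5 -0.1] gap 0.0348 q [ 0.04  0.43  1.5  -0.    1.22 -0.16]
tool x,y,z [-0.008 -0.001 -1.   ] [ 0.981  0.196 -0.008] [ 0.196 -0.981 -0.   ]
(array([ 0.0418,  0.0066, -0.0012]), 0.0)
```

```bash
python3 -m pendant '[0.04,0,0,0,0,0,0,0,0,0,0,0]'; python3 -m pendant '[0,0,0,0,0,0,0,0,0,0,0,0,-0.2,0,0,0,-0.3,0,0,0,-0.3,0,0,0]' 65;  python3 - <<'E'
from h import *
s,Rm,g=state_line()
cv2.imwrite('pics/wrist5.png',r.capture('wrist'))
cv2.imwrite('pics/side5.png',cv2.resize(r.capture('side')[140:290,180:380],None,fx=4,fy=4))
E
```

```text
t: 5.25
tcp_pos: [0.6454, 0.074, 0.2054]
ee_rot: [0.447, 0.548, -0.45, 0.545]
contact_force: [-0.9, 1.0, -0.5]
finger_gap: 0.0349
t: 5.85
tcp_pos: [0.6434, 0.0741, 0.3203]
ee_rot: [0.443, 0.552, -0.454, 0.542]
contact_force: [0.5, 0.2, 0.4]
finger_gap: 0.0559
t 5.85 tcp [0.6434 0.0741 0.3203] grasp [0.6402 0.0738 0.1656] F [0.5 0.2 0.4] gap 0.0559 q [ 0.04  0.32  1.43 -0.    1.42 -0.16]
tool x,y,z [-0.021 -0.002 -1.   ] [ 0.98   0.196 -0.021] [ 0.196 -0.981 -0.002]
```

View pics/wrist5.png

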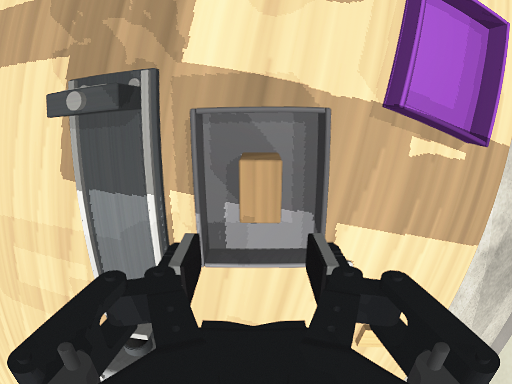

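```bash
python3 - <<'E'
from h import *
im=r.capture('scene'); sd=r.capture('side')
cv2.imwrite('pics/s6L.png',cv2.resize(im[140:220,90:150],None,fx=7,fy=7,interpolation=cv2.INTER_CUBIC))
cv2.imwrite('pics/s6R.png',cv2.resize(im[130:200,320:390],None,fx=7,fy=7,interpolation=cv2.INTER_CUBIC))
for n in('scene','side'):
  for d in r.silhouettes(n,'long_last')+r.silhouettes(n,'short_last'):
    ys,xs=np.where(d['pixels']); print(n,d['location'],round(d['confidence'],2),len(xs),xs.min(),xs.max(),ys.min(),ys.max())
E
```

```text
scene [119.4, 180.2] 0.71 1165 108 132 153 210
scene [355.3, 169.8] 0.92 876 340 370 143 188
side [363.9, 174.2] 0.83 1049 338 380 159 195
side [199.9, 242.1] 0.65 511 191 210 227 257
side [218.4, 287.1] 0.92 1290 192 240 270 309
```

View pics/s6L.png

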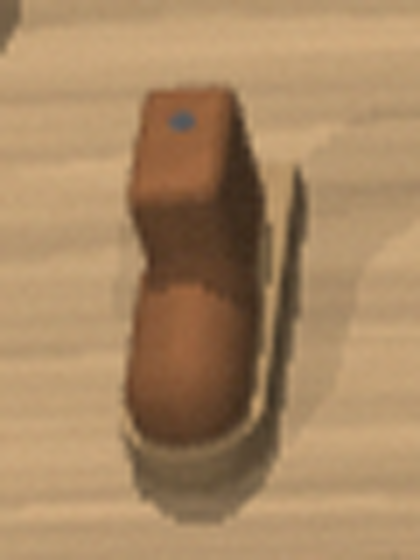

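View pics/s6R.png

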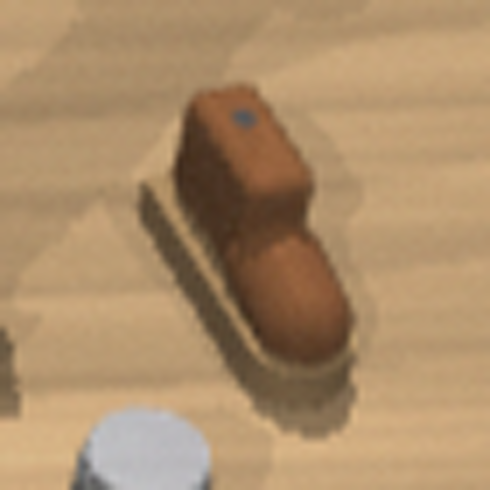

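```bash
python3 -m pendant '[-0.2,-0.12,0.2,0,-0.2,-0.14,0.24,0,-0.1,-0.14,0.27,0,-0.05,-0.14,0.27,0,0,-0.14,0.27,0,0,-0.14,0.27,0,0,-0.14,0.27,0,0,-0.14,0.27,0,0,-0.14,0.27,0,0,-0.14,0.27,0,0,0,0,0]' 100; python3 -m pendant '[0,0,0,0.047,0,0,0,0.047,0,0,0,0.047,0,0,0,0.047,0,0,0,0.047,0,0,0,0.047,0,0,0,0.047,0,0,0,0.047,0,0,0,0.047,0,0,0,0.047,0,0,0,0.047,0,0,0,0.047,0,0,0,0]';python3 - <<'E'
from h import *
s,Rm,g=state_line()
np.save('s7.npy',s,allow_pickle=True)
cv2.imwrite('pics/wrist7.png',r.capture('wrist'))
E
```

```text
t: 7.35
tcp_pos: [0.5116, -0.3623, 0.3892]
ee_rot: [0.438, 0.562, -0.456, 0.534]
contact_force: [-0.3, 0.1, -0.5]
finger_gap: 0.0858
t: 8.65
tcp_pos: [0.5103, -0.3564, 0.3676]
ee_rot: [-0.681, 0.001, 0.732, 0.02]
contact_force: [-0.4, -0.2, -0.1]
finger_gap: 0.0857
t 8.65 tcp [ 0.5103 -0.3564  0.3676] grasp [ 0.4992 -0.352   0.2133] F [-0.4 -0.2 -0.1] gap 0.0857 q [-0.68  0.25  1.42 -0.02  1.54  0.92]
tool x,y,z [-0.072  0.028 -0.997] [-0.03  -0.999 -0.026] [-0.997  0.028  0.072]
```

View pics/wrist7.png

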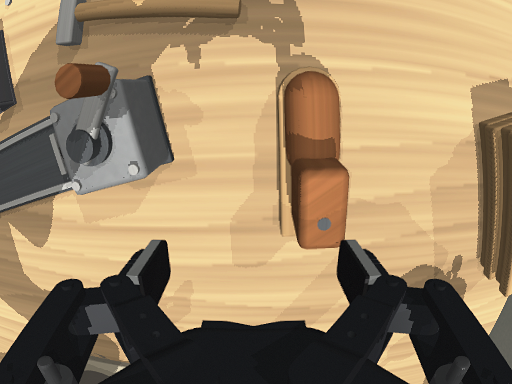

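```bash
python3 - <<'E'
import cv2
im=cv2.imread('pics/wrist7.png')
cv2.imwrite('pics/w7a.png',cv2.resize(im[55:255,255:375],None,fx=3,fy=3,interpolation=cv2.INTER_CUBIC))
E
```

```text
(no output)
```

View pics/w7a.png

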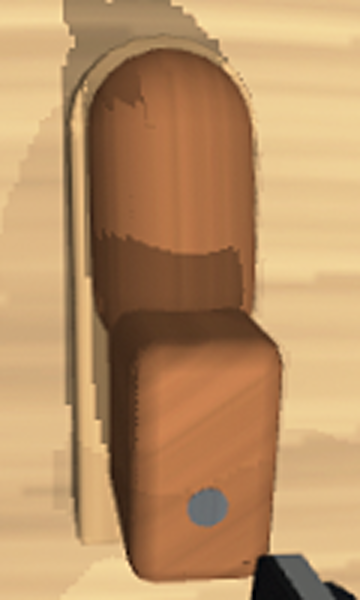

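```bash
cat > fl.py <<'E'
from h import *
s=np.load('s7.npy',allow_pickle=True).item()
def Tb(p,M):
    c,q=np.cos(p[2]),np.sin(p[2]); P=M/1000
    return np.c_[p[0]+c*P[:,0]-q*P[:,1],p[1]+q*P[:,0]+c*P[:,1],P[:,2]]
ob=[((165,37),(95,0,26)),((81,543),(-95,33,20)),((131,580),(-68,22,106)),((268,580),(-68,-22,106)),((208,507),(-45,0,106))]
px=np.array([(255+a/3,55+b/3) for (a,b),_ in ob]);M=np.array([m for _,m in ob],float)
g=least_squares(lambda p:(proj('wrist',Tb(p,M),s)-px)[:4].ravel(),[0.49,-0.41,0])
if __name__=='__main__':
    print(g.x,(proj('wrist',Tb(g.x,M),s)-px).round(1), 'cam',pose_cam('wrist',s)[1])
    im=cv2.resize(cv2.imread('pics/wrist7.png'),None,fx=3,fy=3,interpolation=cv2.INTER_CUBIC)
    def L(P):
        cv2.polylines(im,[(proj('wrist',Tb(g.x,np.array(P,float)),s)*3+1).round().astype(int)],True,(0,255,0),1)
    for z in(0,26): L([(-95,33,z),(62,33,z),(85,23,z),(95,0,z),(85,-23,z),(62,-33,z),(-95,-33,z)])
    L([(-68,22,106),(8,22,106),(8,-22,106),(-68,-22,106)])
    cv2.imwrite('pics/fl.png',im[140:790,750:1150][:600])
E
python3 fl.py
```

```text
[ 0.50601144 -0.40836344  0.0137229 ] [[-0.1 -2.1]
 [-1.2 -2.3]
 [-0.4  3.3]
 [ 1.6  0.7]
 [-0.3  3.7]] cam [ 0.57676948 -0.35754435  0.33256375]
```

View pics/fl.png

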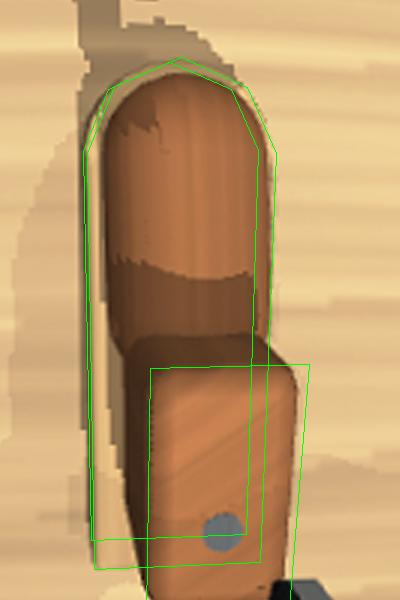

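```bash
sed -i 's/(-95,33,20)/(-95,33,26)/; s/((208,507),(-45,0,106))/((282,352),(8,-22,104))/; s/px)\[:4\]/px)/' fl.py; python3 fl.py; python3 - <<'E'
from fl import *
s,Rm,gr=state_line()
p=g.x; t=Tb(p,np.array([[-18,0,81.]]))[0]; print('grip',t)
yaw=np.arctan2(Rm[1,1],Rm[0,1]); print('tool yaw',yaw,'want',p[2]-np.pi/2,'turn deg',np.degrees(yaw-(p[2]-np.pi/2)))
up=t.copy();up[2]=0.16
print(move(up-gr,0,s),move(t-gr,0,s))
E
```

```text
[ 0.50507151 -0.4077813   0.01097843] [[-0.4 -1.2]
 [-1.7  0.8]
 [-1.3  4.2]
 [ 0.7  1.7]
 [ 2.4 -4.1]] cam [ 0.57676948 -0.35754435  0.33256375]
t 8.7 tcp [ 0.5103 -0.3563  0.3674] grasp [ 0.4992 -0.3519  0.2132] F [ 0.1  0.5 -0.4] gap 0.0856 q [-0.68  0.25  1.43 -0.02  1.54  0.91]
tool x,y,z [-0.072  0.029 -0.997] [-0.025 -0.999 -0.027] [-0.997  0.023  0.073]
grip [ 0.4870726  -0.40797891  0.081     ]
tool yaw -1.5956911928043804 want -1.5598178967257508 turn deg -2.0553884625286853
(array([0.3488, 0.3853, 0.0462]), 0.0) (array([0.8738, 0.3995, 0.008 ]), 0.0)
```

```bash
python3 -m pendant '[0,0.2,0.02,-0.011,0,0.19,0.02,0,0,0,0,0]' 100;python3 - <<'E'
from h import *
s,Rm,g=state_line()
np.save('s8.npy',s,allow_pickle=True)
cv2.imwrite('pics/wrist8.png',r.capture('wrist'))
E
```

```text
t: 9.0
tcp_pos: [0.5045, -0.4143, 0.3641]
ee_rot: [-0.68, -0.022, 0.733, 0.001]
contact_force: [-0.1, 0.5, -0.5]
finger_gap: 0.0852
t 9.0 tcp [ 0.5045 -0.4143  0.3641] grasp [ 0.4931 -0.4095  0.2099] F [-0.1  0.5 -0.5] gap 0.0852 q [-0.76  0.33  1.33 -0.03  1.55  0.78]
tool x,y,z [-0.074  0.031 -0.997] [ 0.029 -0.999 -0.033] [-0.997 -0.031  0.073]
```

View pics/wrist8.png

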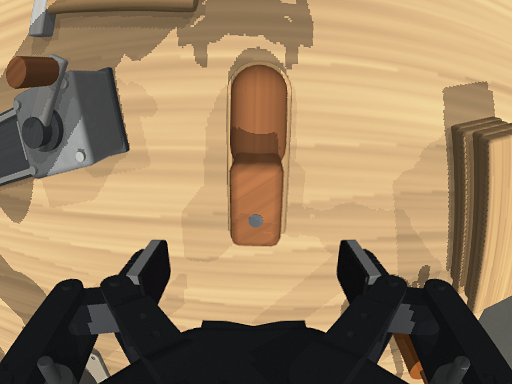

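```bash
python3 -m pendant '[0.2,0.005,-0.005,0,0.2,0.005,-0.005,0,0.2,0.005,-0.005,0,0.16,0,0,0,0,0,0,0]' 100;python3 - <<'E'
from h import *
s,Rm,g=state_line()
cv2.imwrite('pics/wrist9.png',r.capture('wrist'))
E
```

```text
t: 9.55
tcp_pos: [0.5002, -0.4072, 0.247]
ee_rot: [-0.681, -0.029, 0.732, -0.004]
contact_force: [-0.1, 0.7, -1.0]
finger_gap: 0.0854
t 9.55 tcp [ 0.5002 -0.4072  0.247 ] grasp [ 0.489  -0.402   0.0928] F [-0.1  0.7 -1. ] gap 0.0854 q [-0.76  0.41  1.46 -0.03  1.35  0.78]
tool x,y,z [-0.073  0.033 -0.997] [ 0.045 -0.998 -0.037] [-0.996 -0.048  0.071]
```

View pics/wrist9.png

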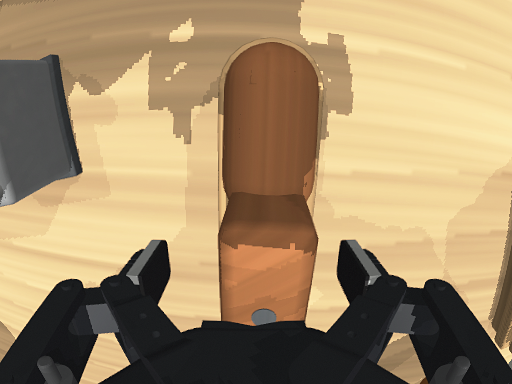

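```bash
python3 -m pendant '[0.04,0.04,0.01,0.011,0.03,0,0,0,0,0,0,0]' 100; python3 -m pendant '[0,0,0,0,0,0,0,0,0,0,0,0,0,0,0,0,0,0,0,0,0,0,0,0]' 0;python3 - <<'E'
from h import *
s,Rm,g=state_line()
cv2.imwrite('pics/wrist10.png',r.capture('wrist'))
cv2.imwrite('pics/side10.png',cv2.resize(r.capture('side')[100:250,250:450],None,fx=4,fy=4))
E
```

```text
t: 9.9
tcp_pos: [0.5005, -0.4141, 0.2425]
ee_rot: [-0.683, -0.014, 0.73, 0.006]
contact_force: [-0.3, -0.3, 0.8]
finger_gap: 0.0856
t: 10.5
tcp_pos: [0.5013, -0.4147, 0.2454]
ee_rot: [-0.684, -0.013, 0.729, 0.005]
contact_force: [-0.1, -0.0, 0.2]
finger_gap: 0.0433
t 10.5 tcp [ 0.5013 -0.4147  0.2454] grasp [ 0.4915 -0.4108  0.0911] F [-0.1 -0.   0.2] gap 0.0433 q [-0.76  0.42  1.45 -0.03  1.34  0.8 ]
tool x,y,z [-0.063  0.025 -0.998] [ 0.011 -1.    -0.026] [-0.998 -0.013  0.063]
```

View pics/wrist10.png

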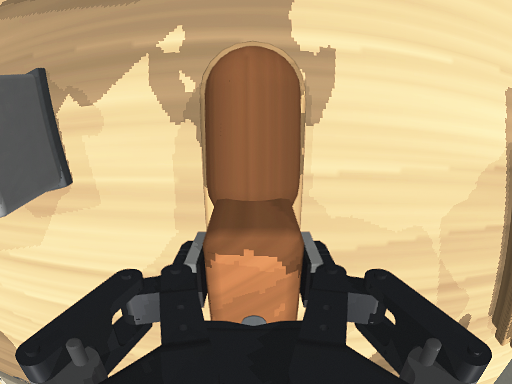

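View pics/side10.png

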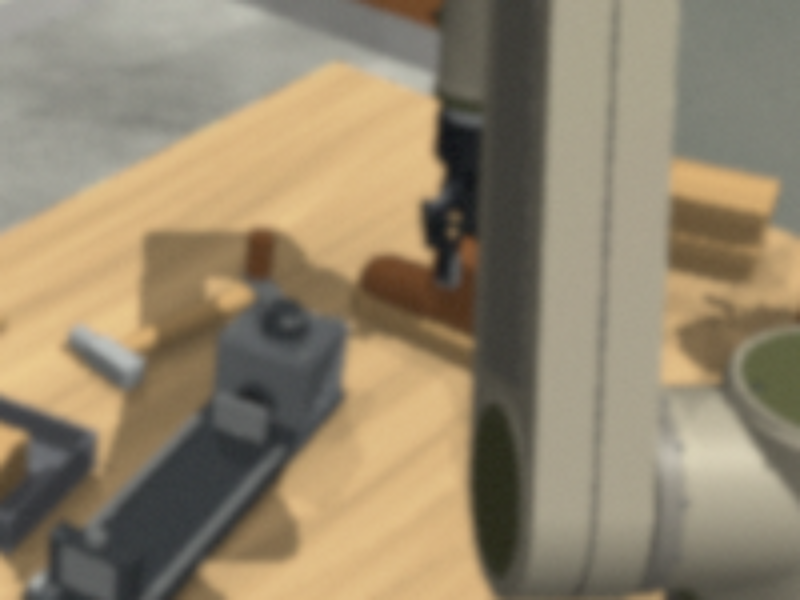

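```bash
python3 -m pendant '[-0.1,0,0,0,-0.25,0,0,0,-0.25,0,0,0,-0.25,0,0,0,-0.25,0,0,0,-0.2,0,0,0,0,0,0,0]' ; python3 -c "
from h import *
state_line()"; python3 -m pendant '[0,0,0,0,0,0,0,0,0,0,0,0,0,0,0,0,0,0,0,0]'; python3 -c "
from h import *
state_line()
cv2.imwrite('pics/wrist11.png',r.capture('wrist'))
cv2.imwrite('pics/side11.png',cv2.resize(r.capture('side')[60:210,250:450],None,fx=4,fy=4))"
```

```text
t: 11.3
tcp_pos: [0.5125, -0.4186, 0.4435]
ee_rot: [-0.68, -0.017, 0.733, 0.008]
contact_force: [0.7, -0.1, -5.0]
finger_gap: 0.0435
t 11.3 tcp [ 0.5125 -0.4186  0.4435] grasp [ 0.5011 -0.4131  0.2893] F [ 0.7 -0.1 -5. ] gap 0.0435 q [-0.76  0.33  1.19 -0.03  1.7   0.8 ]
tool x,y,z [-0.074  0.035 -0.997] [ 0.011 -0.999 -0.036] [-0.997 -0.013  0.074]
t: 11.8
tcp_pos: [0.5114, -0.4178, 0.4344]
ee_rot: [-0.677, -0.02, 0.736, 0.011]
contact_force: [-0.2, 1.0, -6.3]
finger_gap: 0.0431
t 11.8 tcp [ 0.5114 -0.4178  0.4344] grasp [ 0.4986 -0.4111  0.2804] F [-0.2  1.  -6.3] gap 0.0431 q [-0.76  0.33  1.2  -0.03  1.7   0.8 ]
tool x,y,z [-0.083  0.043 -0.996] [ 0.01  -0.999 -0.044] [-0.997 -0.014  0.082]
```

View pics/side11.png

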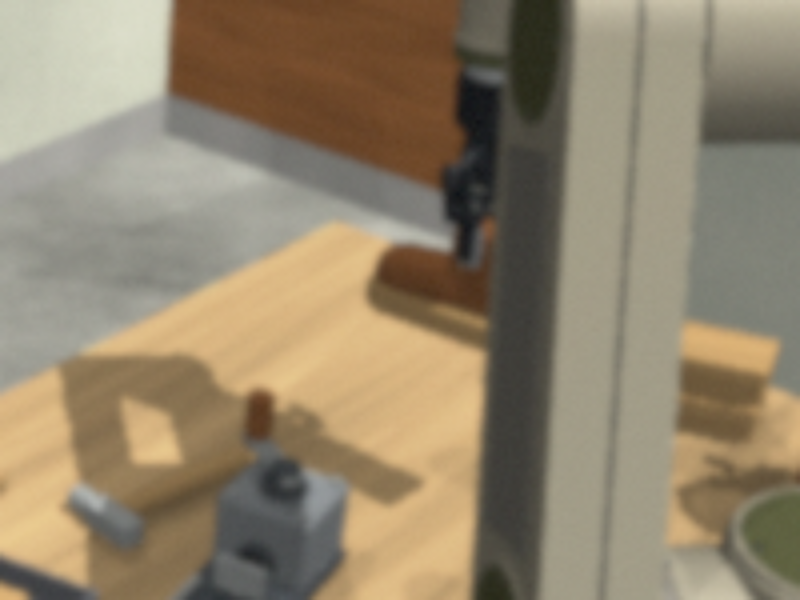

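```bash
python3 -m pendant '[-0.02,-0.232,-0.002,-0.0465, -0.02,-0.229,-0.036,-0.0465, -0.02,-0.221,-0.069,-0.0465, -0.02,-0.209,-0.101,-0.0465, -0.02,-0.192,-0.13,-0.0465, -0.02,-0.171,-0.157,-0.0465, -0.02,-0.147,-0.18,-0.0465, -0.02,-0.119,-0.199,-0.0465, -0.02,-0.089,-0.214,-0.0465, -0.01,-0.056,-0.225,-0.0465, -0.01,-0.023,-0.231,-0.0465, 0,0.011,-0.232,-0.0465, 0,0,0,0]'; python3 - <<'E'
from h import *
s,Rm,g=state_line()
yaw=np.arctan2(Rm[1,1],Rm[0,1]); print('yaw',yaw)
t=np.array([.5021,.0057,.12]); print(move(t-g,np.degrees(yaw-.192),s))
cv2.imwrite('pics/wrist12.png',r.capture('wrist'))
E
```

```text
t: 13.2
tcp_pos: [0.5028, 0.0121, 0.4842]
ee_rot: [0.43, 0.589, -0.439, 0.525]
contact_force: [0.9, -1.5, -5.9]
finger_gap: 0.0434
t 13.2 tcp [0.5028 0.0121 0.4842] grasp [0.4906 0.0189 0.3302] F [ 0.9 -1.5 -5.9] gap 0.0434 q [-0.09 -0.11  1.59  0.04  1.75 -0.33]
tool x,y,z [-0.079  0.044 -0.996] [ 0.967  0.244 -0.066] [ 0.241 -0.969 -0.062]
yaw 0.24748263898692324
(array([1.3853, 0.1449, 0.1909]), np.float64(0.0177))
```

View pics/wrist12.png

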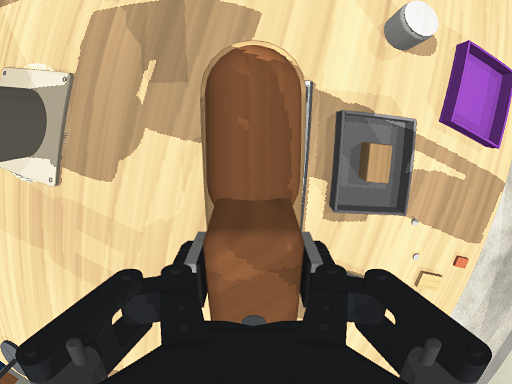

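```bash
cat > lp.py <<'E'
from h import *
PR=np.array([0.51064,-0.03799,0.19213])
def inrail(X):
    d=X[:2]-PR[:2];c,q=np.cos(PR[2]),np.sin(PR[2]); return np.array([c*d[0]+q*d[1],-q*d[0]+c*d[1],X[2]])*1000
def rail2w(x,y,z):
    c,q=np.cos(PR[2]),np.sin(PR[2]); return np.array([PR[0]+(c*x-q*y)/1000,PR[1]+(q*x+c*y)/1000,z/1000])
Q0=np.array([-0.684,-0.013,0.729,0.005]); T0=np.array([.5013,-.4147,.2454])
R0=R.from_quat(Q0).as_matrix()
LYAW=0.011
Lr=R0.T@R.from_euler('z',LYAW).as_matrix(); Lp=R0.T@(np.array([.505,-.4108,0])-T0)
def last(s):
    Rm=R.from_quat(s['ee_rot']).as_matrix(); return Rm@Lr, s['tcp_pos']+Rm@Lp
if __name__=='__main__':
    s,Rm,g=state_line()
    L,o=last(s); z=L[:,2]; x=L[:,0]
    print('last origin rail mm',inrail(o).round(1),'yaw err',round(np.arctan2(x[1],x[0])-np.pi/2-PR[2],3),'x pitch',round(x[2],3),'roll',round(L[2,1],3))
    print('toe z',(o+L@[.095,0,0])[2].round(4),'heel z',(o+L@[-.095,0,0])[2].round(4))
    t=rail2w(0,58,o[2]*1000); print('to target horiz',move(t-o,0,s))
E
python3 lp.py; python3 -m pendant '[0.2,0.024,0.03,0,0.2,0.024,0.03,0,0.2,0.024,0.03,0,0.2,0.024,0.03,0.009,0.2,0.024,0.03,0.009,0.2,0.024,0.03,0,0,0,0,0]'; python3 lp.py
```

```text
t 13.25 tcp [0.5029 0.0106 0.4842] grasp [0.4907 0.0172 0.3301] F [ 0.2  0.  -6.8] gap 0.0433 q [-0.09 -0.11  1.59  0.04  1.75 -0.33]
tool x,y,z [-0.079  0.043 -0.996] [ 0.969  0.24  -0.066] [ 0.236 -0.97  -0.06 ]
last origin rail mm [-13.7  82.5 241.5] yaw err 0.043 x pitch 0.123 roll 0.041
toe z 0.2532 heel z 0.2297
to target horiz (array([-0.0156,  0.0825,  0.1669]), 0.0)
t: 13.95
tcp_pos: [0.5172, -0.0093, 0.2985]
ee_rot: [0.45, 0.568, -0.462, 0.512]
contact_force: [-2.1, -0.6, -5.8]
finger_gap: 0.0434
t 13.95 tcp [ 0.5172 -0.0093  0.2985] grasp [ 0.5062 -0.0035  0.1443] F [-2.1 -0.6 -5.8] gap 0.0434 q [-0.13  0.02  1.8   0.03  1.39 -0.3 ]
tool x,y,z [-0.071  0.038 -0.997] [ 0.984  0.168 -0.064] [ 0.165 -0.985 -0.049]
last origin rail mm [-0.4 58.5 55.4] yaw err -0.03 x pitch 0.112 roll 0.038
toe z 0.066 heel z 0.0447
to target horiz (array([-0.0004,  0.003 ,  0.0036]), 0.0)
```

```bash
python3 -m pendant '[0.07,0,0,-0.01,0.05,0,0,0,0,0,0,0,0,0,0,0,0,0,0,0,0,0,0,0,0,0,0,0]'; python3 lp.py; python3 - <<'E'
from h import *
cv2.imwrite('pics/wrist13.png',r.capture('wrist'))
cv2.imwrite('pics/side13.png',cv2.resize(r.capture('side')[130:280,220:420],None,fx=4,fy=4,interpolation=cv2.INTER_CUBIC))
cv2.imwrite('pics/scene13.png',cv2.resize(r.capture('scene')[100:230,150:320],None,fx=4,fy=4,interpolation=cv2.INTER_CUBIC))
E
```

```text
t: 14.65
tcp_pos: [0.5182, -0.0111, 0.2871]
ee_rot: [0.445, 0.571, -0.454, 0.52]
contact_force: [-0.2, -0.2, -5.3]
finger_gap: 0.0435
t 14.65 tcp [ 0.5182 -0.0111  0.2871] grasp [ 0.5085 -0.0055  0.1328] F [-0.2 -0.2 -5.3] gap 0.0435 q [-0.13  0.03  1.81  0.03  1.36 -0.33]
tool x,y,z [-0.063  0.036 -0.997] [ 0.98   0.192 -0.055] [ 0.189 -0.981 -0.048]
last origin rail mm [ 1.7 55.9 43.8] yaw err -0.004 x pitch 0.111 roll 0.029
toe z 0.0544 heel z 0.0333
to target horiz (array([ 0.0013, -0.011 , -0.0141]), 0.0)
```

View pics/side13.png

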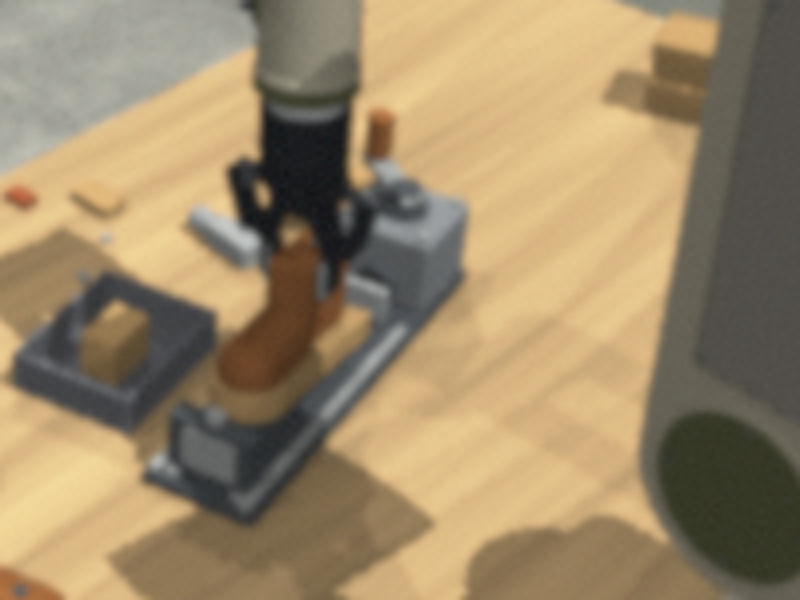

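View pics/scene13.png

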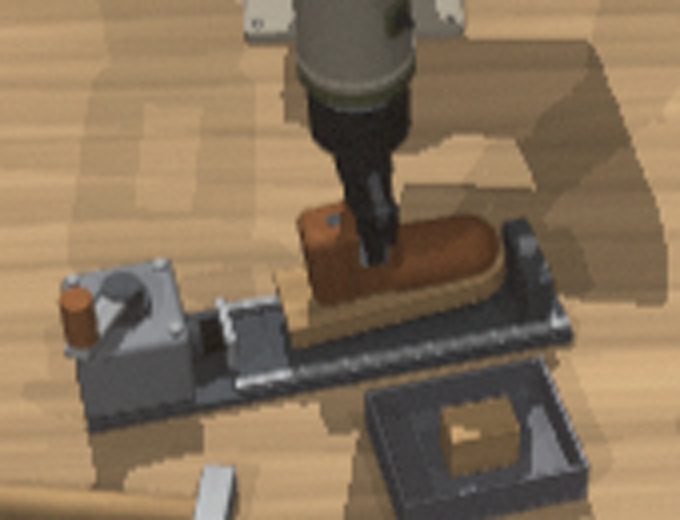

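View pics/wrist13.png

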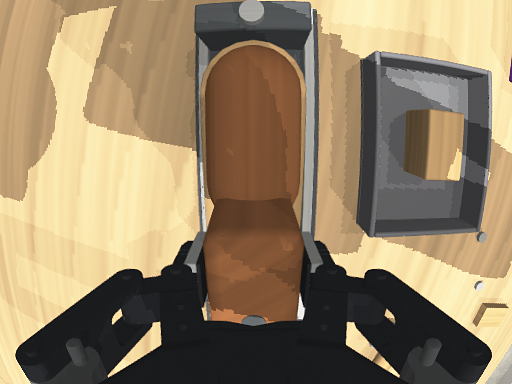

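```bash
cat > ov.py <<'E'
from lp import *
import sys
def overlay(fn,out,s,ys=161,k=2,crop=None,lastmodel=True):
    im=cv2.resize(cv2.imread(fn),None,fx=k,fy=k,interpolation=cv2.INTER_CUBIC)
    def PL(P,col,closed=True):
        Q=[]
        for i in range(len(P)-(0 if closed else 1)):
            a,b=np.array(P[i]),np.array(P[(i+1)%len(P)]); t=np.linspace(0,1,15)[:,None]; Q.append((1-t)*a+t*b)
        cv2.polylines(im,[(proj('wrist',np.vstack(Q),s)*k+k/2-.5).round().astype(int)],False,col,1)
    for a in(39,-47): PL([rail2w(a,-88,20),rail2w(a+8,-88,20),rail2w(a+8,198,20),rail2w(a,198,20)],(0,0,255))
    PL([rail2w(-39,ys,68),rail2w(39,ys,68),rail2w(39,ys+22,68),rail2w(-39,ys+22,68)],(255,0,255))
    PL([rail2w(-39,ys,12),rail2w(39,ys,12)],(255,0,255))
    PL([rail2w(-52,-210,12),rail2w(52,-210,12),rail2w(52,200,12),rail2w(-52,200,12)],(255,255,0))
    if lastmodel:
        L,o=last(s)
        for z in(0,.026): PL([o+L@np.array([a/1000,b/1000,z]) for a,b in((-95,33),(62,33),(85,23),(95,0),(85,-23),(62,-33),(-95,-33))],(0,255,0))
    cv2.imwrite(out,im[0:600,200:1000] if crop is None else im[crop[1]:crop[3],crop[0]:crop[2]])
if __name__=='__main__':
    overlay(sys.argv[1],sys.argv[2],r.sense())
E
python3 ov.py pics/wrist13.png pics/ov13.png
```

```text
(no output)
```

View pics/ov13.png

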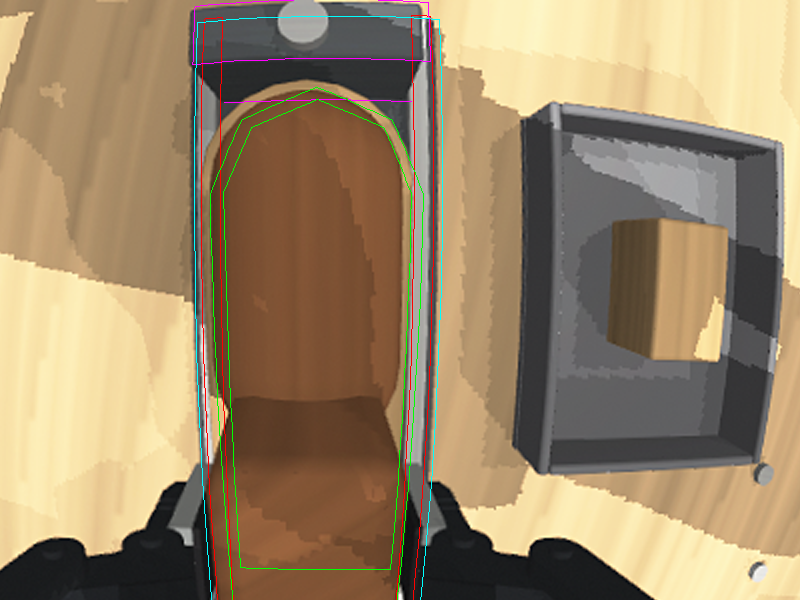

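```bash
python3 -m pendant '[0.05,0.013,0.013,0,0.05,0,0,0,0.03,0,0,0,0,0,0,0]'; python3 lp.py; python3 - <<'E'
from h import *
cv2.imwrite('pics/wrist14.png',r.capture('wrist'))
E
python3 ov.py pics/wrist14.png pics/ov14.png
```

```text
t: 15.2
tcp_pos: [0.5195, -0.0117, 0.266]
ee_rot: [0.445, 0.571, -0.453, 0.52]
contact_force: [-2.2, 2.4, 4.2]
finger_gap: 0.0431
t 15.2 tcp [ 0.5195 -0.0117  0.266 ] grasp [ 0.5098 -0.006   0.1117] F [-2.2  2.4  4.2] gap 0.0431 q [-0.13  0.06  1.83  0.03  1.32 -0.33]
tool x,y,z [-0.063  0.037 -0.997] [ 0.98   0.192 -0.055] [ 0.19  -0.981 -0.048]
last origin rail mm [ 2.9 55.1 22.7] yaw err -0.004 x pitch 0.111 roll 0.029
toe z 0.0333 heel z 0.0122
to target horiz (array([ 0.002 , -0.0191, -0.0191]), 0.0)
```

View pics/ov14.png

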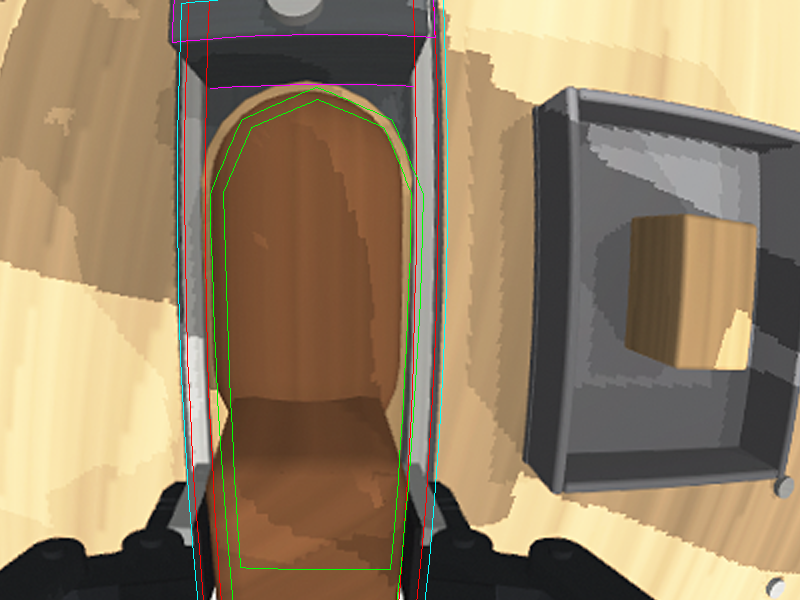

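```bash
python3 -m pendant '[0.02,0.012,0.01,0,0.025,0,0,0]'; python3 lp.py; python3 - <<'E'
from h import *
cv2.imwrite('pics/side15.png',cv2.resize(r.capture('side')[130:280,220:420],None,fx=4,fy=4,interpolation=cv2.INTER_CUBIC))
E
```

```text
t: 15.45
tcp_pos: [0.5221, -0.0112, 0.2634]
ee_rot: [0.447, 0.571, -0.452, 0.52]
contact_force: [-7.9, 8.0, 15.7]
finger_gap: 0.0433
t 15.45 tcp [ 0.5221 -0.0112  0.2634] grasp [ 0.5128 -0.005   0.1091] F [-7.9  8.  15.7] gap 0.0433 q [-0.13  0.07  1.82  0.03  1.32 -0.33]
tool x,y,z [-0.06   0.04  -0.997] [ 0.98   0.193 -0.052] [ 0.19  -0.98  -0.051]
last origin rail mm [ 6.3 55.8 20.2] yaw err -0.003 x pitch 0.114 roll 0.026
toe z 0.031 heel z 0.0094
to target horiz (array([ 0.0029, -0.0417, -0.0148]), 0.0)
```

View pics/side15.png

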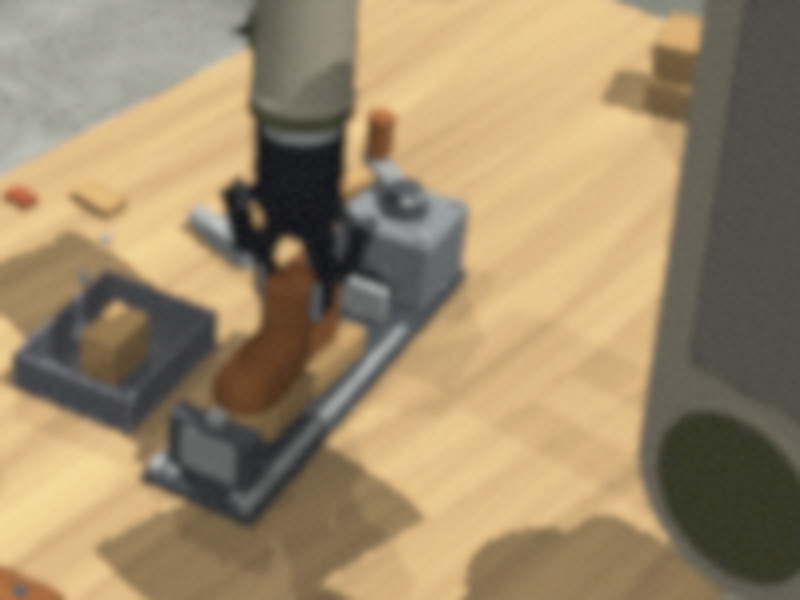

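```bash
python3 -m pendant '[0.02,-0.025,0,0,0.03,0,0,0]'; python3 lp.py; python3 - <<'E'
from h import *
cv2.imwrite('pics/wrist16.png',r.capture('wrist'))
E
python3 ov.py pics/wrist16.png pics/ov16.png
```

```text
t: 15.7
tcp_pos: [0.5207, -0.0101, 0.2614]
ee_rot: [0.449, 0.569, -0.449, 0.523]
contact_force: [-7.0, 9.6, 16.1]
finger_gap: 0.0431
t 15.7 tcp [ 0.5207 -0.0101  0.2614] grasp [ 0.5128 -0.0036  0.107 ] F [-7.   9.6 16.1] gap 0.0431 q [-0.13  0.06  1.83  0.04  1.3  -0.34]
tool x,y,z [-0.051  0.042 -0.998] [ 0.98   0.194 -0.042] [ 0.192 -0.98  -0.051]
last origin rail mm [ 7.4 57.2 18.1] yaw err -0.001 x pitch 0.114 roll 0.016
toe z 0.029 heel z 0.0072
to target horiz (array([ 0.0023, -0.0493, -0.0051]), 0.0)
```

View pics/ov16.png

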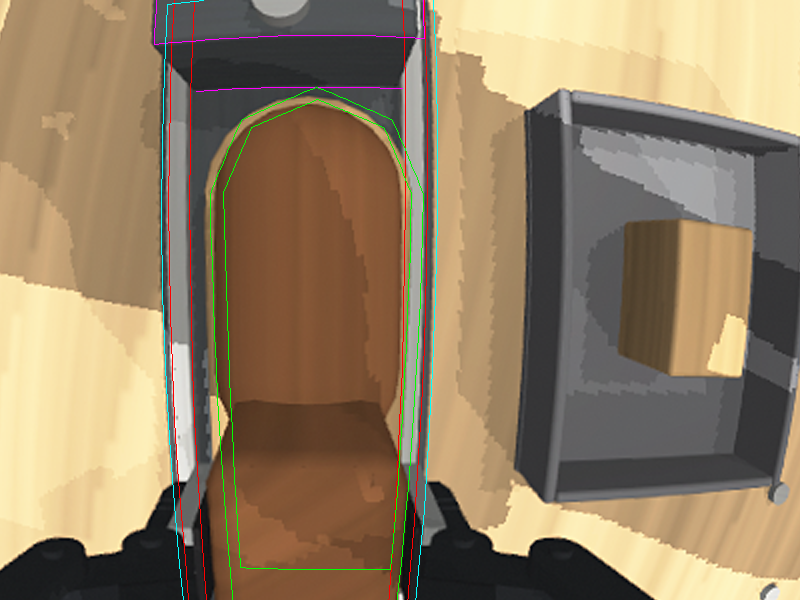

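```bash
python3 -m pendant '[-0.03,-0.03,0,0,0,-0.03,0,0]'; python3 lp.py; python3 - <<'E'
from h import *
cv2.imwrite('pics/wrist17.png',r.capture('wrist'))
E
python3 ov.py pics/wrist17.png pics/ov17.png
```

```text
t: 15.95
tcp_pos: [0.5123, -0.0118, 0.2664]
ee_rot: [0.449, 0.569, -0.448, 0.523]
contact_force: [0.3, -0.5, -5.4]
finger_gap: 0.0435
t 15.95 tcp [ 0.5123 -0.0118  0.2664] grasp [ 0.5047 -0.0053  0.112 ] F [ 0.3 -0.5 -5.4] gap 0.0435 q [-0.14  0.03  1.85  0.04  1.31 -0.34]
tool x,y,z [-0.049  0.042 -0.998] [ 0.98   0.195 -0.04 ] [ 0.193 -0.98  -0.051]
last origin rail mm [-0.8 57.1 23.1] yaw err 0.0 x pitch 0.114 roll 0.014
toe z 0.0339 heel z 0.0123
to target horiz (array([ 0.0001,  0.0053, -0.0061]), 0.0)
```

View pics/ov17.png

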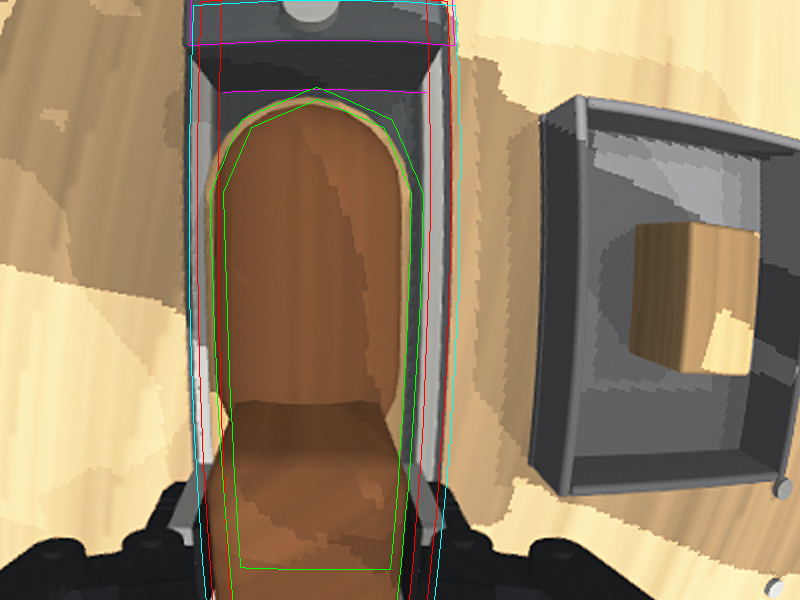

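```bash
python3 -m pendant '[0.01,0.025,0,0,0.03,0,0,0,0.03,-0.005,0,0]'; python3 lp.py; python3 - <<'E'
from h import *
cv2.imwrite('pics/wrist18.png',r.capture('wrist'))
E
python3 ov.py pics/wrist18.png pics/ov18.png
```

```text
t: 16.3
tcp_pos: [0.5144, -0.0096, 0.2571]
ee_rot: [0.45, 0.57, -0.447, 0.522]
contact_force: [-14.3, 15.3, 31.1]
finger_gap: 0.0433
t 16.3 tcp [ 0.5144 -0.0096  0.2571] grasp [ 0.5068 -0.0025  0.1027] F [-14.3  15.3  31.1] gap 0.0433 q [-0.13  0.05  1.85  0.04  1.29 -0.34]
tool x,y,z [-0.049  0.046 -0.998] [ 0.98   0.194 -0.04 ] [ 0.192 -0.98  -0.055]
last origin rail mm [ 1.8 59.8 13.9] yaw err -0.001 x pitch 0.118 roll 0.014
toe z 0.0251 heel z 0.0027
to target horiz (array([-0.0002, -0.0123,  0.0122]), 0.0)
```

View pics/ov18.png

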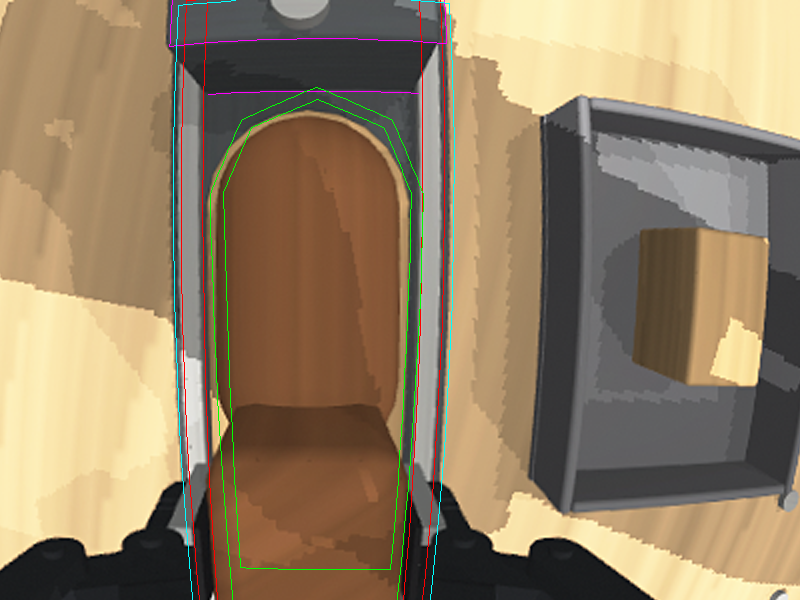

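```bash
python3 -m pendant '[0.02,-0.005,0,0]'; python3 -m pendant '[0,0,0,0,0,0,0,0,0,0,0,0]' 75; python3 lp.py; python3 - <<'E'
from h import *
cv2.imwrite('pics/wrist19.png',r.capture('wrist'))
cv2.imwrite('pics/side19.png',cv2.resize(r.capture('side')[130:280,220:420],None,fx=4,fy=4,interpolation=cv2.INTER_CUBIC))
E
python3 ov.py pics/wrist19.png pics/ov19.png
```

```text
t: 16.45
tcp_pos: [0.5143, -0.0092, 0.2569]
ee_rot: [0.45, 0.57, -0.447, 0.523]
contact_force: [-15.1, -2.8, 31.1]
finger_gap: 0.0436
t: 16.75
tcp_pos: [0.5154, -0.0093, 0.2582]
ee_rot: [0.451, 0.569, -0.446, 0.524]
contact_force: [-0.4, -0.9, 0.4]
finger_gap: 0.0641
t 16.75 tcp [ 0.5154 -0.0093  0.2582] grasp [ 0.5085 -0.0022  0.1038] F [-0.4 -0.9  0.4] gap 0.0641 q [-0.13  0.05  1.85  0.04  1.29 -0.34]
tool x,y,z [-0.045  0.046 -0.998] [ 0.98   0.195 -0.035] [ 0.193 -0.98  -0.054]
last origin rail mm [ 4.  59.6 14.9] yaw err 0.001 x pitch 0.117 roll 0.009
toe z 0.026 heel z 0.0038
to target horiz (array([ 0.0004, -0.0264,  0.0107]), 0.0)
```

View pics/ov19.png

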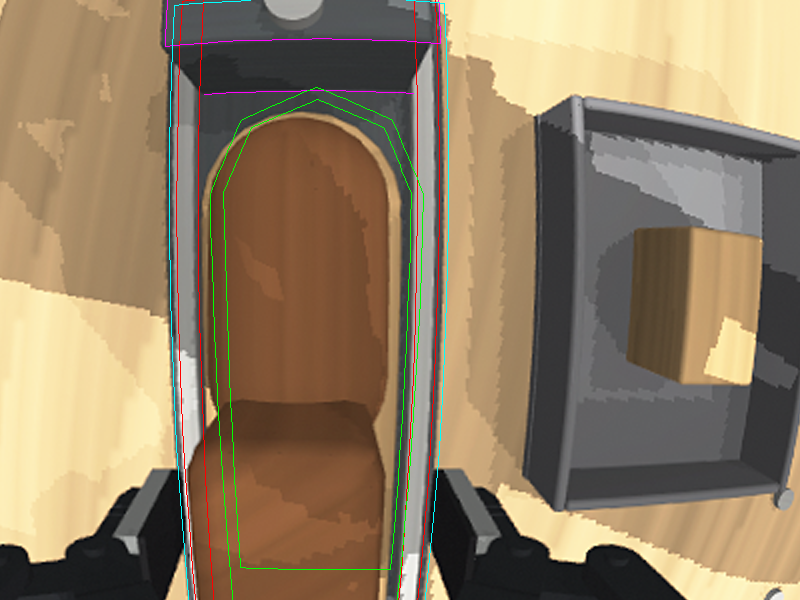

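View pics/side19.png

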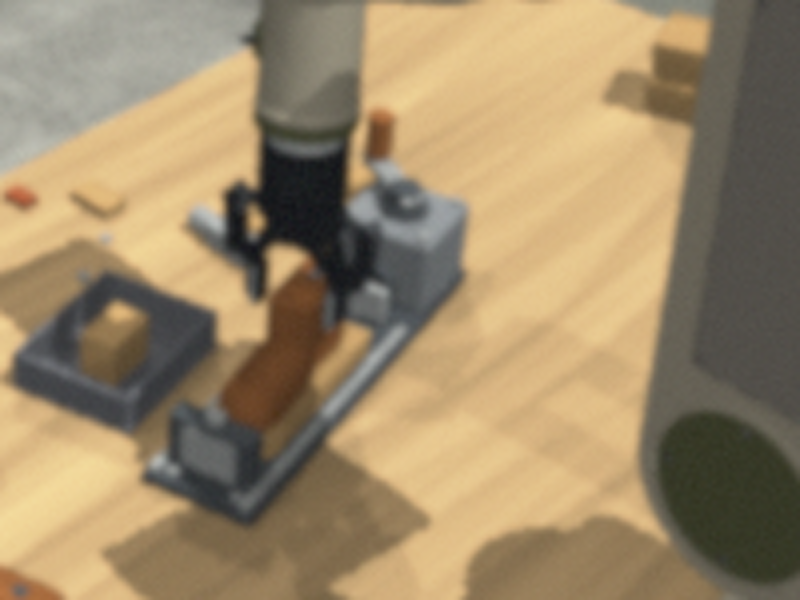

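```bash
python3 - <<'E'
from lp import *
s=r.sense()
f=lambda u,v,z: inrail(onz('wrist',((u+200)/2,v/2),z,s)).round(1)
for u,v,z in ((202,210,.038),(400,210,.038),(300,113,.038),(384,500,.118),(190,500,.118),(296,113,.038)): print(u,v,f(u,v,z))
E
```

```text
202 210 [-33.5 113.6  38. ]
400 210 [ 31.  113.6  38. ]
300 113 [ -1.5 145.6  38. ]
384 500 [ 20.   48.9 118. ]
190 500 [-20.8  47.9 118. ]
296 113 [ -2.8 145.6  38. ]
```

```bash
python3 -m pendant '[-0.15,0,0,0,-0.25,0,0,0,-0.25,0,0,0,-0.1,0,0,0,0,0,0,0]'; python3 - <<'E'
from lp import *
s,Rm,g=state_line()
print(inrail(g))
print(move(rail2w(46,-204,0)*[1,1,0]+[0,0,g[2]]-g,0,s))
np.save('s20.npy',s,allow_pickle=True)
cv2.imwrite('pics/wrist20.png',r.capture('wrist'))
E
python3 - <<'E'
import sys; sys.path.insert(0,'.')
from ov import *
import os; os.chdir('.')
overlay('pics/wrist20.png','pics/ov20.png',np.load('s20.npy',allow_pickle=True).item(),lastmodel=False)
E
```

```text
t: 17.35
tcp_pos: [0.5198, -0.0149, 0.3708]
ee_rot: [0.45, 0.57, -0.448, 0.521]
contact_force: [0.0, 0.5, 0.3]
finger_gap: 0.0643
t 17.35 tcp [ 0.5198 -0.0149  0.3708] grasp [ 0.5118 -0.0077  0.2165] F [0.  0.5 0.3] gap 0.0643 q [-0.14 -0.04  1.73  0.04  1.51 -0.34]
tool x,y,z [-0.051  0.047 -0.998] [ 0.98   0.194 -0.041] [ 0.192 -0.98  -0.056]
[  6.93633176  29.5130167  216.45362845]
(array([-0.0972,  0.2545,  1.5547]), 0.0)
```

View pics/ov20.png

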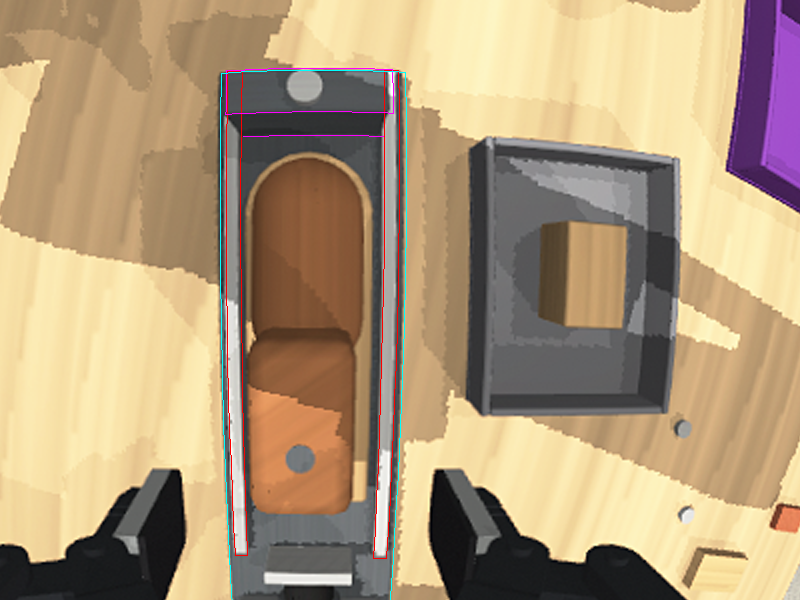

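```bash
python3 - <<'E'
from lp import *
s=np.load('s20.npy',allow_pickle=True).item()
f=lambda u,v,z: inrail(onz('wrist',((u+200)/2,v/2),z,s)).round(1)
for nm,u,v,z in (('toe',309,153,.038),('rear corner',366,500,.038),('stop top',310,113,.068),('stop bot',310,136,.012),('sole L',247,240,.038),('sole R',373,240,.038),('foot top front',308,546,.051),('foot top back',308,572,.051),('lip end',380,555,.020)): print(nm,f(u,v,z))
E
```

```text
toe [ -0.7 145.7  38. ]
rear corner [ 32.  -41.1  38. ]
stop top [  0.8 159.9  68. ]
stop bot [ -1.2 160.1  12. ]
sole L [-32.5 100.4  38. ]
sole R [ 32.2 100.7  38. ]
foot top front [  0.1 -64.   51. ]
foot top back [  0.2 -80.9  51. ]
lip end [ 43.4 -86.3  20. ]
```

```bash
python3 -m pendant '[-0.02,0.05,0.2,0,-0.02,0.04,0.28,0,-0.02,0.04,0.28,0,-0.02,0.04,0.28,0,-0.02,0.04,0.28,0,-0.01,0.04,0.23,0,0,0,0,0]' 75; python3 - <<'E'
from lp import *
s,Rm,g=state_line()
print(inrail(g))
print(move(rail2w(46,-204,0)*[1,1,0]+[0,0,g[2]]-g,0,s))
cv2.imwrite('pics/wrist21.png',r.capture('wrist'))
E
```

```text
t: 18.1
tcp_pos: [0.602, -0.2421, 0.355]
ee_rot: [0.447, 0.577, -0.448, 0.516]
contact_force: [0.1, 0.7, -0.5]
finger_gap: 0.0639
t 18.1 tcp [ 0.602  -0.2421  0.355 ] grasp [ 0.5916 -0.2338  0.2009] F [ 0.1  0.7 -0.5] gap 0.0639 q [-0.47  0.33  1.35  0.02  1.55 -0.67]
tool x,y,z [-0.068  0.053 -0.996] [ 0.978  0.199 -0.056] [ 0.195 -0.979 -0.066]
[  42.04352461 -207.66657736  200.92037224]
(array([ 0.0001,  0.0265, -0.0243]), 0.0)
```

View pics/wrist21.png

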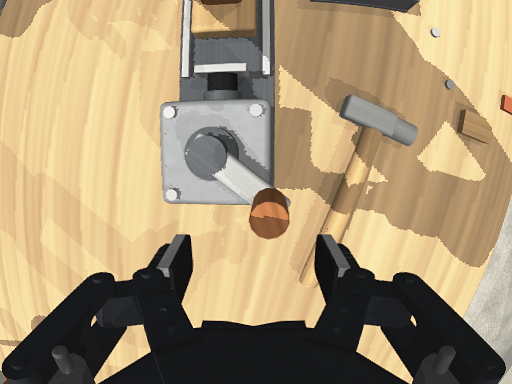

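```bash
python3 - <<'E'
from lp import *
s=r.sense()
im=cv2.imread('pics/wrist21.png')
cv2.imwrite('pics/w21a.png',cv2.resize(im[90:250,150:310],None,fx=3.7,fy=3.7,interpolation=cv2.INTER_CUBIC))
for u,v,z in((270,219,.154),(269,197,.109),(212,152,.111)):
    X=inrail(onz('wrist',(u,v),z,s)); print(X.round(1),np.hypot(X[0],X[1]+165),np.arctan2(-165-X[1],X[0]))
for d in r.spot_in('wrist','knob_mid'): 
    X=inrail(onz('wrist',d['location'],.1315,s)); print(d,X.round(1),np.arctan2(-165-X[1],X[0]))
E
```

```text
[  48.4 -197.5  154. ] 58.29578132438372 0.5913231240263435
[  47.5 -193.8  109. ] 55.48356403240426 0.5447734769682302
[   4.4 -159.9  111. ] 6.80193953506135 -0.8577889189142957
{'location': [267.0, 216.2], 'confidence': 0.88} [  46.4 -202.4  131.5] 0.6781696038978661
```

View pics/w21a.png

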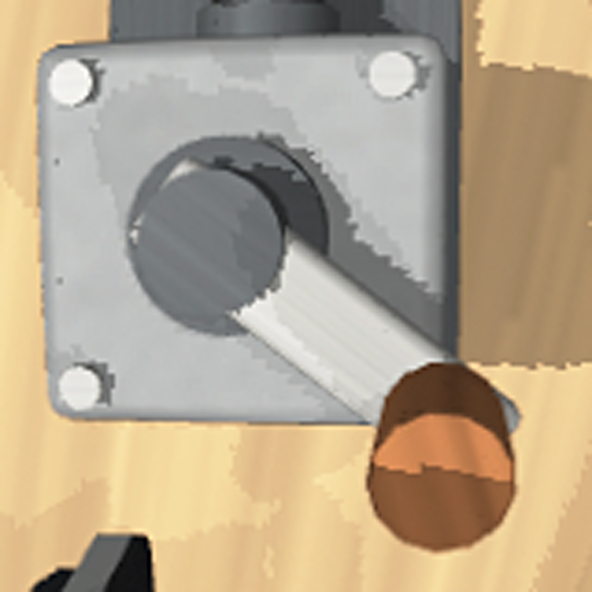

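```bash
python3 -m pendant '[0.1,0.035,-0.015,0,0.16,0.035,-0.015,0,0.14,0,0,0,0,0,0,0]' 75; python3 - <<'E'
from lp import *
s,Rm,g=state_line()
print(inrail(g))
cv2.imwrite('pics/wrist22.png',r.capture('wrist'))
E
```

```text
t: 18.6
tcp_pos: [0.6064, -0.2225, 0.2892]
ee_rot: [0.446, 0.58, -0.446, 0.516]
contact_force: [-0.8, -0.5, -1.1]
finger_gap: 0.0641
t 18.6 tcp [ 0.6064 -0.2225  0.2892] grasp [ 0.5954 -0.2136  0.1351] F [-0.8 -0.5 -1.1] gap 0.0641 q [-0.44  0.37  1.42  0.02  1.44 -0.65]
tool x,y,z [-0.071  0.057 -0.996] [ 0.977  0.205 -0.058] [ 0.201 -0.977 -0.071]
[  49.7091969  -188.56019715  135.13988769]
```

View pics/wrist22.png

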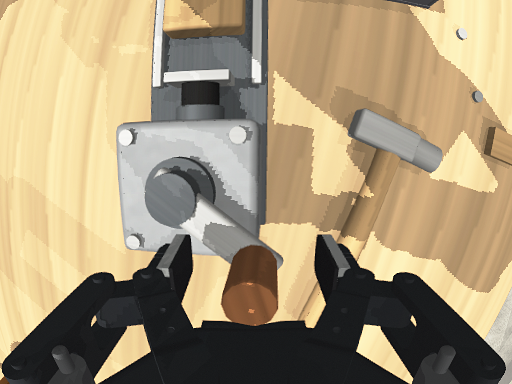

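```bash
python3 -m pendant '[0,-0.005,0.07,0.005,0,0,0,0]' 75;  python3 -m pendant '[0,0,0,0,0,0,0,0,0,0,0,0,0,0,0,0,0,0,0,0]' 0; python3 - <<'E'
from lp import *
s,Rm,g=state_line()
print(inrail(g))
cv2.imwrite('pics/wrist23.png',r.capture('wrist'))
E
```

```text
t: 18.85
tcp_pos: [0.6089, -0.2323, 0.2918]
ee_rot: [0.45, 0.576, -0.45, 0.514]
contact_force: [0.6, -0.4, 0.7]
finger_gap: 0.0641
t: 19.35
tcp_pos: [0.6089, -0.2333, 0.2952]
ee_rot: [0.45, 0.575, -0.45, 0.514]
contact_force: [-1.1, 0.2, -2.8]
finger_gap: 0.0246
t 19.35 tcp [ 0.6089 -0.2333  0.2952] grasp [ 0.5988 -0.2248  0.1411] F [-1.1  0.2 -2.8] gap 0.0246 q [-0.45  0.38  1.4   0.02  1.44 -0.64]
tool x,y,z [-0.065  0.055 -0.996] [ 0.98   0.189 -0.054] [ 0.186 -0.98  -0.066]
[  50.87027429 -200.22087444  141.081454  ]
```

View pics/wrist23.png

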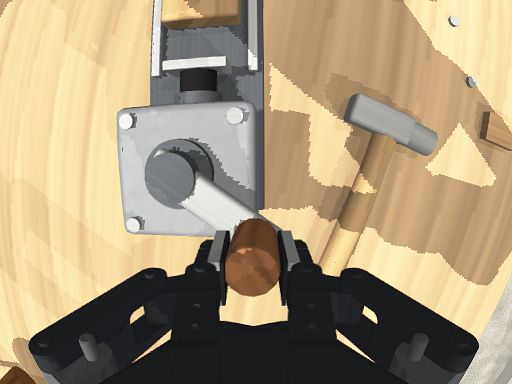

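```bash
cat > cr.py <<'E'
from lp import *
import sys
def crank(s):
    Rm=R.from_quat(s['ee_rot']).as_matrix(); g=inrail(s['tcp_pos']+Rm[:,0]*r.grasp_offset)
    a=np.arctan2(-165-g[1],g[0]); return a,np.hypot(g[0],g[1]+165),g
if __name__=='__main__':
    s=r.sense(); a,rad,g=crank(s); Rm=R.from_quat(s['ee_rot']).as_matrix()
    c,q=np.cos(PR[2]),np.sin(PR[2]);F=s['contact_force']; fr=np.array([c*F[0]+q*F[1],-q*F[0]+c*F[1]])
    tang=np.array([-np.sin(a),-np.cos(a)]); radv=np.array([np.cos(a),-np.sin(a)])
    print('t',round(s['t'],2),'a',round(a,3),'rad',rad.round(1),'g',g.round(1),'Ft',round(-fr@tang,1),'Fr',round(fr@radv,1),'Fz',F[2].round(1),'toolyaw',round(np.arctan2(Rm[1,1],Rm[0,1]),3),'tilt',Rm[:2,0].round(3),'gap',s['finger_gap'].round(4))
    n=int(sys.argv[1]); st=float(sys.argv[2])
    A=a+st*np.arange(n+1); psi=PR[2]-np.arctan2(Rm[1,1],Rm[0,1])
    # rail dx,dy -> tool
    out=[]
    x0=[g[0],g[1]+165]
    for i in range(n):
        r0=rad if i==0 else 60
        dx=60*np.cos(A[i+1])-r0*np.cos(A[i]); dy=-(60*np.sin(A[i+1])-r0*np.sin(A[i]))
        ty=dx*np.cos(psi)+dy*np.sin(psi); tz=-(-dx*np.sin(psi)+dy*np.cos(psi))
        out.append(f"{ty/150:.3f},{tz/150:.3f}")
    print(' | '.join(out))
E
python3 cr.py 5 0.3
```

```text
Traceback (most recent call last):
  File "cr.py", line 10, in <module>
    print('t',round(s['t'],2),'a',round(a,3),'rad',rad.round(1),'g',g.round(1),'Ft',round(-fr@tang,1),'Fr',round(fr@radv,1),'Fz',F[2].round(1),'toolyaw',round(np.arctan2(Rm[1,1],Rm[0,1]),3),'tilt',Rm[:2,0].round(3),'gap',s['finger_gap'].round(4))
                                                                                                                                                                                                                             ^^^^^^^^^^^^^^^^^^^^^
AttributeError: 'float' object has no attribute 'round'
```

```bash
sed -i "s/s\['finger_gap'\].round(4)/round(s['finger_gap'],4)/" cr.py; python3 cr.py 5 0.3
```

```text
t 19.4 a 0.605 rad 61.9 g [  50.9 -200.2  141. ] Ft -0.0 Fr -2.3 Fz -1.9 toolyaw 0.191 tilt [-0.065  0.055] gap 0.0245
-0.092,0.080 | -0.104,0.059 | -0.117,0.025 | -0.119,-0.010 | -0.111,-0.045
```

```bash
python3 -m pendant '[0.01,-0.092,0.08,0,0,-0.104,0.059,0,0,-0.117,0.025,0]'; python3 cr.py 8 0.35
```

```text
t: 19.7
tcp_pos: [0.5718, -0.265, 0.2956]
ee_rot: [0.453, 0.571, -0.446, 0.52]
contact_force: [9.3, -1.0, -12.8]
finger_gap: 0.0245
t 19.7 a 1.395 rad 60.9 g [  10.6 -224.9  141.3] Ft 8.3 Fr 4.3 Fz -12.8 toolyaw 0.195 tilt [-0.05   0.054] gap 0.0245
-0.140,-0.005 | -0.131,-0.047 | -0.107,-0.089 | -0.070,-0.121 | -0.024,-0.137 | 0.024,-0.137 | 0.070,-0.120 | 0.107,-0.089
```

```bash
python3 -m pendant '[0.01,-0.15,-0.005,0,0.005,-0.135,-0.04,0,0.005,-0.112,-0.08,0,0,-0.08,-0.115,0]'; python3 cr.py 5 0.4
```

```text
t: 20.1
tcp_pos: [0.4967, -0.2415, 0.2957]
ee_rot: [0.458, 0.568, -0.44, 0.523]
contact_force: [25.6, 7.3, -23.4]
finger_gap: 0.0246
t 20.1 a 2.763 rad 59.9 g [ -55.7 -187.2  141.4] Ft 7.7 Fr -25.4 Fz -23.4 toolyaw 0.194 tilt [-0.032  0.059] gap 0.0246
-0.029,-0.156 | 0.035,-0.155 | 0.092,-0.129 | 0.135,-0.083 | 0.157,-0.024
```

```bash
python3 -m pendant '[0.025,-0.01,-0.15,0,0.02,0.045,-0.155,0,0.01,0.095,-0.13,0,0.01,0.135,-0.083,0]'; python3 cr.py 5 0.4
```

```text
t: 20.5
tcp_pos: [0.514, -0.1603, 0.2957]
ee_rot: [0.454, 0.567, -0.447, 0.522]
contact_force: [-10.5, 0.2, 11.3]
finger_gap: 0.0245
t 20.5 a -2.018 rad 58.7 g [ -25.4 -112.1  141.3] Ft 8.3 Fr 6.5 Fz 11.3 toolyaw 0.189 tilt [-0.044  0.048] gap 0.0245
0.150,-0.047 | 0.157,0.025 | 0.135,0.084 | 0.092,0.130 | 0.034,0.155
```

```bash
python3 -m pendant '[-0.005,0.15,-0.047,0,0,0.157,0.025,0,0,0.135,0.084,0,0,0.092,0.13,0]'; python3 cr.py 5 0.4
```

```text
t: 20.9
tcp_pos: [0.5988, -0.17, 0.2955]
ee_rot: [0.452, 0.569, -0.447, 0.521]
contact_force: [-16.0, -2.1, 14.8]
finger_gap: 0.0243
t 20.9 a -0.458 rad 61.7 g [  55.3 -137.7  141.1] Ft 8.0 Fr -14.0 Fz 14.8 toolyaw 0.193 tilt [-0.049  0.048] gap 0.0243
0.031,0.159 | -0.022,0.157 | -0.082,0.136 | -0.128,0.094 | -0.155,0.036
```

```bash
python3 -m pendant '[-0.01,0.02,0.159,0,-0.005,-0.03,0.157,0,0,-0.085,0.136,0,0,-0.128,0.094,0]'; python3 cr.py 5 0.4
```

```text
t: 21.3
tcp_pos: [0.5894, -0.2532, 0.2959]
ee_rot: [0.455, 0.569, -0.439, 0.526]
contact_force: [5.5, 6.4, -2.9]
finger_gap: 0.0243
t 21.3 a 1.004 rad 61.3 g [  32.9 -216.7  141.5] Ft 8.3 Fr -0.9 Fz -2.9 toolyaw 0.201 tilt [-0.033  0.057] gap 0.0243
-0.153,0.051 | -0.159,-0.004 | -0.145,-0.065 | -0.108,-0.117 | -0.054,-0.149
```

```bash
python3 -m pendant '[0.005,-0.152,0.051,0.003,0.01,-0.159,-0.004,0,0.01,-0.14,-0.065,0,0.01,-0.1,-0.117,0]'; python3 cr.py 5 0.4
```

```text
t: 21.7
tcp_pos: [0.5059, -0.2528, 0.2961]
ee_rot: [0.461, 0.561, -0.44, 0.529]
contact_force: [4.0, -7.8, -5.7]
finger_gap: 0.0244
t 21.7 a 2.475 rad 59.3 g [ -46.6 -201.7  141.6] Ft 8.1 Fr 3.3 Fz -5.7 toolyaw 0.19 tilt [-0.017  0.052] gap 0.0244
-0.075,-0.139 | -0.010,-0.159 | 0.052,-0.150 | 0.107,-0.118 | 0.144,-0.067
```

```bash
python3 -m pendant '[0.005,-0.07,-0.139,0,0,-0.005,-0.159,0,0,0.052,-0.15,0,0,0.105,-0.118,0]'; python3 cr.py 5 0.3
```

```text
t: 22.1
tcp_pos: [0.4985, -0.1696, 0.2964]
ee_rot: [0.461, 0.557, -0.444, 0.53]
contact_force: [2.9, -12.9, -9.5]
finger_gap: 0.0242
t 22.1 a -2.272 rad 59.0 g [ -38.  -119.9  141.9] Ft 8.2 Fr -10.4 Fz -9.5 toolyaw 0.183 tilt [-0.015  0.043] gap 0.0242
0.098,-0.067 | 0.116,-0.029 | 0.119,0.007 | 0.112,0.042 | 0.095,0.073
```

```bash
python3 -m pendant '[0.005,0.1,-0.06,-0.003,0,0.116,-0.025,0]'; python3 cr.py 4 0.3; python3 - <<'E'
from h import *
cv2.imwrite('pics/wrist24.png',r.capture('wrist'))
E
```

```text
t: 22.3
tcp_pos: [0.5265, -0.1501, 0.2963]
ee_rot: [0.456, 0.56, -0.443, 0.531]
contact_force: [-7.8, -3.3, 2.2]
finger_gap: 0.0242
t 22.3 a -1.699 rad 59.3 g [  -7.6 -106.2  141.7] Ft 8.5 Fr -0.7 Fz 2.2 toolyaw 0.193 tilt [-0.02   0.042] gap 0.0242
0.119,-0.002 | 0.113,0.038 | 0.097,0.070 | 0.072,0.095
```

View pics/wrist24.png

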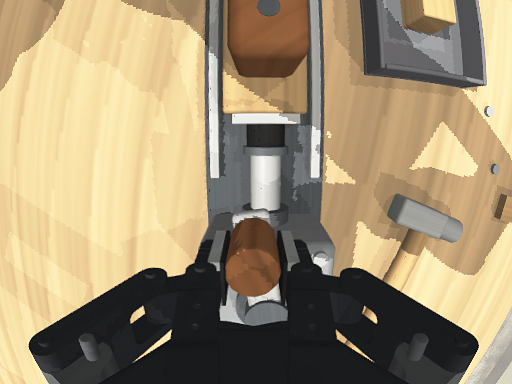

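```bash
python3 -m pendant '[0,0.12,-0.002,0]'; python3 cr.py 3 0.3; python3 -m pendant '[0,0.113,0.035,0]'; python3 cr.py 3 0.3
```

```text
t: 22.45
tcp_pos: [0.545, -0.146, 0.2963]
ee_rot: [0.456, 0.56, -0.443, 0.531]
contact_force: [-7.2, -16.9, -1.6]
finger_gap: 0.0245
t 22.45 a -1.384 rad 60.2 g [  11.2 -105.8  141.7] Ft 7.3 Fr -16.9 Fz -1.6 toolyaw 0.193 tilt [-0.02   0.041] gap 0.0245
0.113,0.041 | 0.096,0.071 | 0.071,0.096
t: 22.55
tcp_pos: [0.5623, -0.1479, 0.2961]
ee_rot: [0.455, 0.561, -0.443, 0.531]
contact_force: [-9.8, -5.8, 6.3]
finger_gap: 0.0243
t 22.55 a -1.1 rad 60.5 g [  27.5 -111.1  141.6] Ft 7.8 Fr -8.3 Fz 6.3 toolyaw 0.194 tilt [-0.022  0.04 ] gap 0.0243
0.096,0.073 | 0.072,0.095 | 0.041,0.112
```

```bash
python3 -m pendant '[-0.005,0.095,0.073,0]'; python3 cr.py 1 0.3; python3 -m pendant '[0,0.072,0.095,0]'; python3 cr.py 1 0.3;  python3 -m pendant '[0,0.045,0.112,0]'; python3 cr.py 3 0.3
```

```text
t: 22.65
tcp_pos: [0.5783, -0.1551, 0.2962]
ee_rot: [0.455, 0.562, -0.443, 0.53]
contact_force: [-7.0, 4.3, 3.4]
finger_gap: 0.0242
t 22.65 a -0.816 rad 60.7 g [  41.6 -120.8  141.7] Ft 8.2 Fr -0.1 Fz 3.4 toolyaw 0.195 tilt [-0.024  0.042] gap 0.0242
0.071,0.097
t: 22.75
tcp_pos: [0.592, -0.1662, 0.2961]
ee_rot: [0.455, 0.563, -0.442, 0.529]
contact_force: [-10.6, 2.7, 10.8]
finger_gap: 0.0242
t 22.75 a -0.532 rad 61.3 g [  52.8 -133.9  141.6] Ft 9.0 Fr -6.1 Fz 10.8 toolyaw 0.196 tilt [-0.025  0.044] gap 0.0242
0.037,0.115
t: 22.85
tcp_pos: [0.6021, -0.1807, 0.296]
ee_rot: [0.455, 0.564, -0.442, 0.529]
contact_force: [-13.7, 4.8, 12.4]
finger_gap: 0.0242
t 22.85 a -0.249 rad 61.7 g [  59.8 -149.8  141.5] Ft 10.2 Fr -10.4 Fz 12.4 toolyaw 0.197 tilt [-0.027  0.046] gap 0.0242
0.001,0.122 | -0.023,0.117 | -0.057,0.105
```

```bash
python3 -m pendant '[-0.005,0.003,0.12,0]'; python3 cr.py 1 0.3; python3 -m pendant '[0,-0.028,0.117,0]'; python3 cr.py 3 0.3; python3 - <<'E'
from h import *
s=r.sense(); np.save('s25.npy',s,allow_pickle=True)
cv2.imwrite('pics/wrist25.png',r.capture('wrist'))
E
python3 cr.py 1 0.3
```

```text
t: 22.95
tcp_pos: [0.6069, -0.1973, 0.2962]
ee_rot: [0.456, 0.565, -0.44, 0.529]
contact_force: [-1.0, 11.5, -0.6]
finger_gap: 0.0245
t 22.95 a 0.023 rad 61.6 g [  61.6 -166.4  141.7] Ft 11.5 Fr 0.9 Fz -0.6 toolyaw 0.199 tilt [-0.026  0.049] gap 0.0245
-0.030,0.118
t: 23.05
tcp_pos: [0.6073, -0.2142, 0.2961]
ee_rot: [0.456, 0.566, -0.438, 0.529]
contact_force: [-3.3, 10.4, 6.2]
finger_gap: 0.0242
t 23.05 a 0.291 rad 61.8 g [  59.2 -182.7  141.6] Ft 10.0 Fr -4.3 Fz 6.2 toolyaw 0.201 tilt [-0.023  0.053] gap 0.0242
-0.061,0.105 | -0.080,0.089 | -0.103,0.061
t 23.1 a 0.337 rad 61.7 g [  58.2 -185.4  141.8] Ft 8.5 Fr 0.7 Fz 0.9 toolyaw 0.199 tilt [-0.023  0.051] gap 0.0245
-0.066,0.102
```

View pics/wrist25.png

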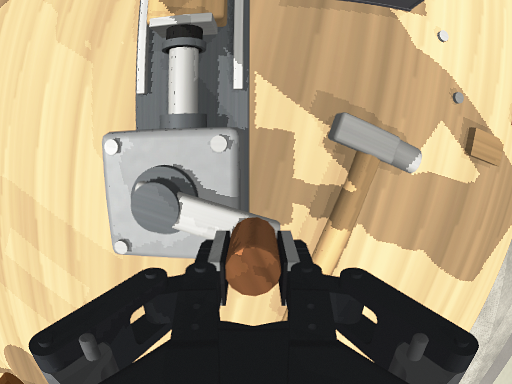

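```bash
python3 -m pendant '[0,-0.062,0.095,0]'; python3 cr.py 1 0.3;python3 -m pendant '[0,0,0,0,0,0,0,0]'; python3 cr.py 1 0.3
```

```text
t: 23.2
tcp_pos: [0.6022, -0.2309, 0.2963]
ee_rot: [0.458, 0.565, -0.436, 0.53]
contact_force: [7.4, 9.5, -2.9]
finger_gap: 0.024
t 23.2 a 0.567 rad 61.5 g [  51.9 -198.   141.8] Ft 11.6 Fr 3.4 Fz -2.9 toolyaw 0.201 tilt [-0.018  0.054] gap 0.024
-0.086,0.085
t: 23.4
tcp_pos: [0.6017, -0.2322, 0.2962]
ee_rot: [0.458, 0.564, -0.436, 0.53]
contact_force: [1.0, 4.4, -1.9]
finger_gap: 0.0245
t 23.4 a 0.588 rad 61.5 g [  51.2 -199.1  141.8] Ft 4.4 Fr -0.8 Fz -1.9 toolyaw 0.2 tilt [-0.018  0.055] gap 0.0245
-0.088,0.083
```

```bash
python3 -m pendant '[0,0,0,0,0,0,0,0,0,0,0,0,0,0,0,0]' 75; python3 -m pendant '[-0.2,0,0,0,-0.25,0,0,0,-0.25,0,0,0,-0.02,-0.06,-0.28,0,-0.02,-0.06,-0.28,0,-0.02,-0.06,-0.28,0,0,0,0,0]'; python3 - <<'E'
from lp import *
s,Rm,g=state_line(); np.save('s26.npy',s,allow_pickle=True); print(inrail(g))
cv2.imwrite('pics/wrist26.png',r.capture('wrist'))
E
python3 - <<'E'
import sys,os; sys.path.insert(0,'.'); os.chdir('.')
from ov import *
overlay('pics/wrist26.png','pics/ov26.png',np.load('s26.npy',allow_pickle=True).item(),lastmodel=False,ys=160)
E
```

```text
t: 23.8
tcp_pos: [0.6019, -0.232, 0.2974]
ee_rot: [0.458, 0.564, -0.436, 0.531]
contact_force: [-0.0, 0.0, -0.2]
finger_gap: 0.064
t: 24.5
tcp_pos: [0.5509, -0.1176, 0.4233]
ee_rot: [0.459, 0.563, -0.437, 0.531]
contact_force: [0.7, -0.3, 0.4]
finger_gap: 0.0641
t 24.5 tcp [ 0.5509 -0.1176  0.4233] grasp [ 0.5485 -0.1094  0.2688] F [ 0.7 -0.3  0.4] gap 0.0641 q [-0.32  0.04  1.55  0.05  1.58 -0.52]
tool x,y,z [-0.015  0.053 -0.998] [ 0.98   0.197 -0.005] [ 0.196 -0.979 -0.055]
[ 23.55777647 -77.35995228 268.79519368]
```

View pics/ov26.png

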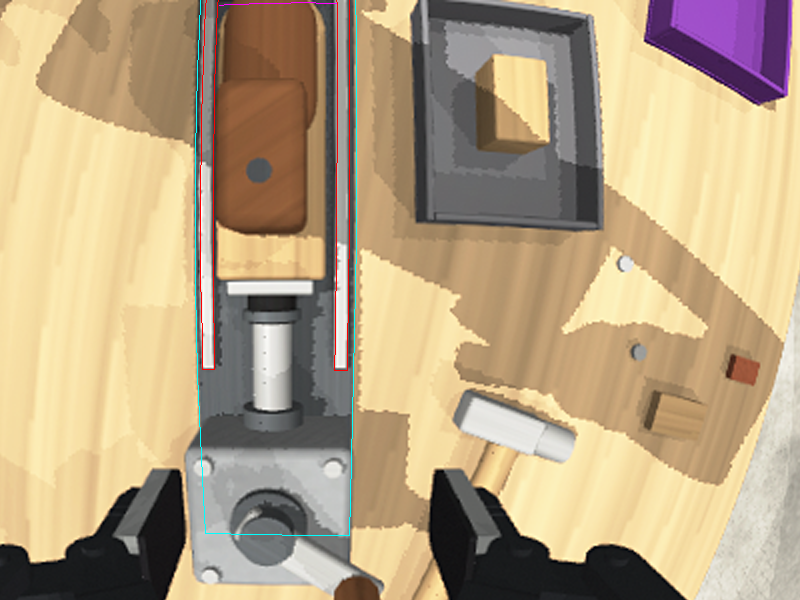

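```bash
python3 - <<'E'
from lp import *
s=np.load('s26.npy',allow_pickle=True).item()
f=lambda u,v,z: inrail(onz('wrist',((u+200)/2,v/2),z,s)).round(1)
for nm,u,v,z in (('sole rear',270,279,.038),('foot front top',270,281,.051),('foot back top',270,294,.051),('lip end L',208,369,.02),('lip end R',341,369,.02),('sole L',216,270,.038),('sole R',325,270,.038),('gearbox front?',270,446,.087)): print(nm,f(u,v,z))
# knob
print(f(356,582,.154))
E
python3 -m pendant '[0,-0.05,-0.28,0,0,-0.05,-0.28,0,0,-0.02,-0.28,0,0,0,0,0]'; python3 - <<'E'
from lp import *
s,Rm,g=state_line(); np.save('s27.npy',s,allow_pickle=True); print(inrail(g))
cv2.imwrite('pics/wrist27.png',r.capture('wrist'))
cv2.imwrite('pics/side27.png',cv2.resize(r.capture('side')[130:280,220:420],None,fx=4,fy=4,interpolation=cv2.INTER_CUBIC))
cv2.imwrite('pics/scene27.png',r.capture('scene'))
E
python3 - <<'E'
import sys,os; sys.path.insert(0,'.'); os.chdir('.')
from ov import *
overlay('pics/wrist27.png','pics/ov27.png',np.load('s27.npy',allow_pickle=True).item(),lastmodel=False,ys=160)
E
```

```text
sole rear [ -0.9 -29.   38. ]
foot front top [ -0.  -29.7  51. ]
foot back top [ -0.1 -37.3  51. ]
lip end L [-42.9 -88.   20. ]
lip end R [ 43.6 -87.5  20. ]
sole L [-33.7 -23.3  38. ]
sole R [ 32.1 -23.4  38. ]
gearbox front? [   1.8 -117.8   87. ]
[  45.9 -163.5  154. ]
t: 24.95
tcp_pos: [0.5091, 0.0011, 0.4296]
ee_rot: [0.46, 0.561, -0.439, 0.531]
contact_force: [1.1, 0.0, 0.1]
finger_gap: 0.0641
t 24.95 tcp [0.5091 0.0011 0.4296] grasp [0.507  0.0088 0.2751] F [1.1 0.  0.1] gap 0.0641 q [-0.12 -0.12  1.69  0.05  1.59 -0.31]
tool x,y,z [-0.014  0.05  -0.999] [ 0.981  0.192 -0.004] [ 0.192 -0.98  -0.051]
[  5.34549211  46.6602554  275.0713711 ]
```

View pics/ov27.png

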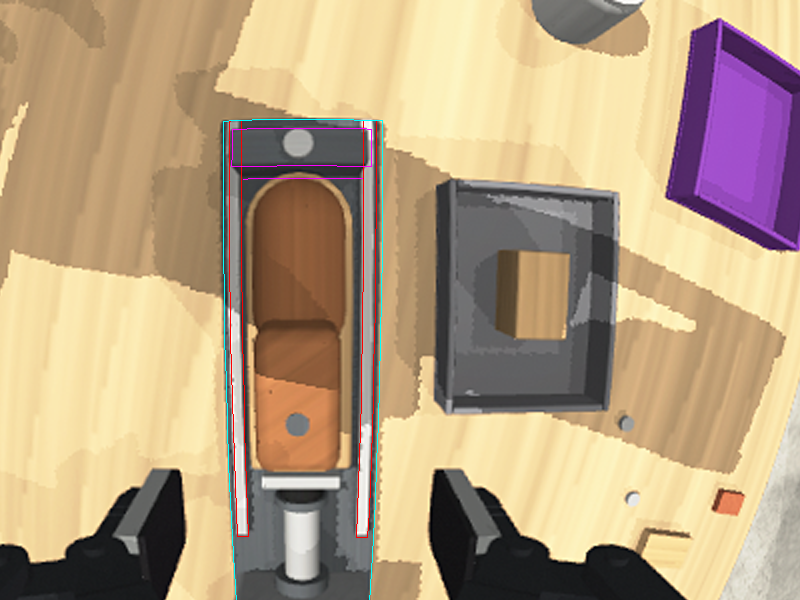

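View pics/scene27.png

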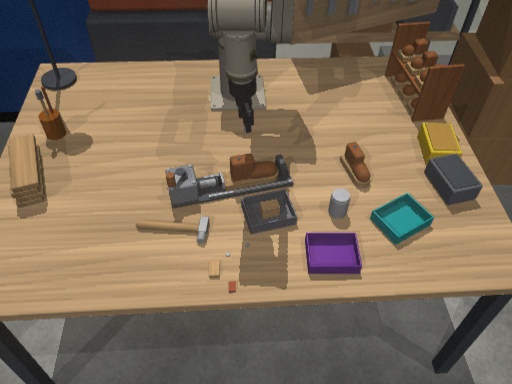

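View pics/side27.png

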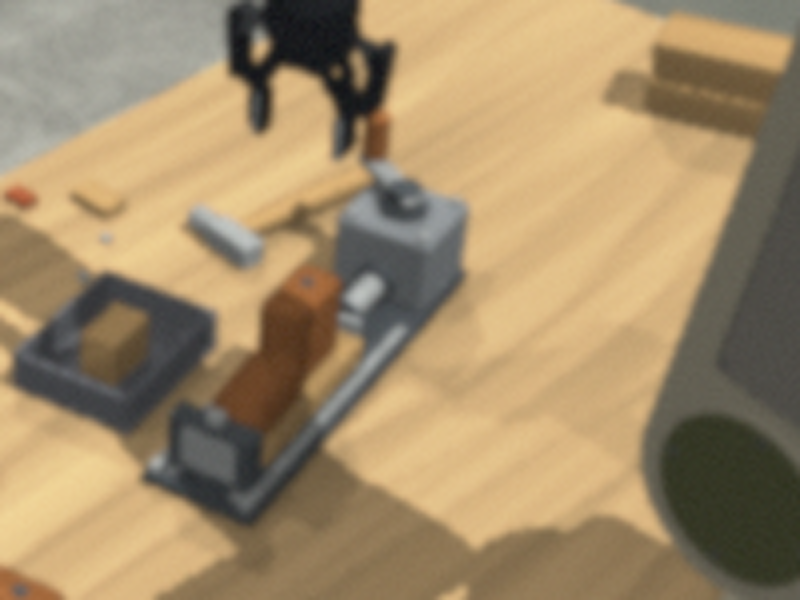

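```bash
python3 -c "
from rig import r
print(r.sense()['contact_force'].round(1)); print(r.finish_job())"
```

```text
[-0.2  0.5 -1. ]
the job is handed in; nothing more can be done
None
```

I carried out the whole task and handed it in at about 25 s of the 72 s allowed. My checks point to a firm clamp of roughly 41–45 N. `finish_job` gives no verdict, so this rests on my own checks.

**What I did**
- **Packing block:** I took it from the rail and laid it in the grey tray. The pictures show it lying near the middle of the tray, let go.
- **Long last:** I set it between the lips with its toe to the stop and let go. It ended about 1 mm off the rail's centre line. It then stood upright and unclamped, with about 15 mm between toe and stop.
- **Crank:** I turned it clockwise from about 0.6 to 13.15 rad and let go of the knob.

**Last checks**
- **Clamp by force:** Force at the knob rose from about 8 N to 11.6 N, with the heavier turning starting near 11.6 rad. That means a buffer squash of about 7.3 mm.
- **Clamp by picture:** The pressing face was at rail y of about -29.0 to -29.7 mm, against -22.2 mm unloaded. That gives 6.8 to 7.5 mm, which agrees with the force.
- **Other items:** The toe is on the stop. The short last, hammer and tin look unmoved in the scene picture. The gripper is clear of everything, with no contact force.

**What disagreed or needed mending**
- The tool drifted up to about 5° out of vertical and I could not correct that directly. The last came down heel first, so I pressed it flat.
- While I pressed it down it ran sideways against a lip, so I re-centred it.
- Knob force readings scattered by about 1.5 N, with one dip to 10.0 N between readings of 11.5 and 11.6 N.
- Heights fitted from the first wrist picture were 7 to 11 mm low. The block's height from all three views and the rail overlays did agree with the sizes given.

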